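# Set the massage post to its length mark and close the cam

## Robot

A 6-joint arm with a two-finger parallel gripper is mounted at the origin on the work surface. World frame = base frame: x ahead of the robot, y to its left, z up, the work surface at z = 0. Lengths are in m, angles in rad, forces in N, time in s.
With the tool pointing down it reaches from about 0.275 to 0.975 m from the base axis. Payload 8.4 kg.
Tool frame: the origin (TCP) lies between the finger pads; the fingertips stand 19 mm ahead of it and the grasp point (between the pads) is the TCP; z points along the fingers, y is the direction in which the jaws open and shut (so a half turn about z gives the same grasp; the last joint's range is limited). The gripper opens to 92 mm and grips with 3 to 60 N. Pads are 20 mm wide; open, the fingers measure 128 mm over their backs; the gripper's body (75 mm by 189 mm) begins 69 mm behind the grasp point.
Start: joints at [1.218, 0.353, 1.633, -0, 1.155, -0.002], TCP at [0.215, 0.587, 0.234] pointing down, gripper open.
Joint ranges: [-2.63, 2.63], [-0.92, 2.1], [0.06, 2.66], [-1.3, 4.44], [0, 2.69], [-3.02, 3.02]. Speed limits (rad/s): [2.22, 2.22, 2.79, 3.14, 3.14, 3.14].

## Interface

Orientations are given as a unit quaternion [x, y, z, w].
In Python, from plant import sensors, viewer, workorder, nets gives the robot as it stands.
- The arm moves only by the tool send_rows, never from a script. Its argument "commands" is a list of rows, each a list of 7 numbers: the turn, a rotation vector about the tool's x, y, z in units of 6 degrees (1.0 is 6 degrees), then the shift along the tool's x, y, z in units of 40 mm (1.0 is 40 mm), then the finger opening in mm, from 0 to 91.9. A call has exactly 5 rows; each row shifts and turns the commanded pose from where the row before left it, along the tool's axes as they then stand; what a row does not reach is not made up. A row lasts 1/12 s, in which the tool goes at most 41.7 mm and 7.16 degrees, less where a joint would pass 70% of its speed; a pose out of reach is approached as far as the arm can. A call is refused whole if a number of a shift passes 1 or a number of a turn 1, either way. A call with a gripper value outside its range is refused whole. The fingers move at their own pace and stop on an object; the grip force is fixed at half the most. Time passes only in rows, so rows that do not move let the fingers close, or fill a call up. It gives the time, the measured TCP pose, the force and the opening at its end, in the units of the state.
- sensors.observe(): the state, without advancing time (a new reading comes with each control period).
- viewer.capture(name): name is "scene" or "top" or "wrist"; returns a dict with "image" (400x640x3 uint8, red, green, blue), "mtx" (3x3 intrinsics, pixels), "k1" (the pictures are not rectified: a ray, as slopes to the right and down, at radius r is drawn at 1 + k1 r^2 times it, then the intrinsics apply), "extrinsics" (4x4, takes a point from camera to world coordinates); the wrist camera has in their place "T_tool_cam" (4x4, takes a point from camera to tool coordinates, whose origin is the TCP and whose axes are the flange's). Camera axes: x right, y down, z forward; pixel columns grow to the right and rows downward; lengths in m; the calibration is good to about 2 mm. A picture is of the moment at which its call begins: read the wrist's pose just before it. There is no depth.
- workorder.sign_off(): hands the job in, once; it reports no verdict.
Trained networks look in the newest picture that a camera, given by its name, has taken for a name from the list of things; names that differ only in an ending like _2 or _b are one class to them, and where a whole thing is asked for, a point or a joint stands for the part that bears it (a point fixed in the world has none). Each returns a list of dicts, best first, with "confidence" (0 to 1); they miss things now and then, are a little off and sometimes report something else, mostly with a low value. They report only what shows in the picture. A call takes as long as a camera call. They do not tell look-alikes from the thing itself.
- nets.cut_out(label, camera): "pixels" (400x640 bool, what is visible of it) and "bbox" ([left, top, right, bottom] in pixels, round what is visible of it).
- nets.landmark_of(label, camera): "pixel" ([column, row] in pixels: a listed point, or the origin of a listed thing).
The state is a dict: "t": time; "q": joint angles; "joint_velocities": joint speeds; "joint_efforts": joint torques, N m; "position": TCP position; "orientation": TCP orientation; "force": force on the tool from outside, world axes, zero at the start; "ft_torque": the same for the moment, N m; "gripper_width": finger opening in m.
Only numpy, scipy, OpenCV 4.12 (cv2) and the standard library are available. Lean on these libraries where they do the work, as an engineer would, in place of code of your own. Each camera call takes 0.05 s, during which the arm holds its last target.

## Task

Lift the wooden-headed massage post up off the forked hook and lower its steel shaft into the sleeve of the round-based stand until the orange ring on the shaft is level with the top of the sleeve. Holding it at that mark, swing the orange cam lever fully closed; the post slides freely and would drop if let go, so finish still gripping its head with the ring at the mark. Do not move the lever before the post is at its mark, and leave the other things on the shelf undisturbed.

Things in the scene. Friction and masses are not known exactly. Their poses are not given: they have to be found in the camera images.
- post: Massage post, loose, ~0.2 kg, hangs upright in the fork. Origin: centre of its head's flat underside; z up. Round, any yaw. Pale wooden head 36 mm diameter: straight sides z 0 to 48 mm, low dome to 57 mm. Steel shaft 18 mm diameter below, to z -100 mm, last 6 mm tapered to 10 mm. Grip the head's sides from above some 28 mm over the origin, so the fingertips clear the fork.
- mark (a point): Centre of the orange ring (5 mm wide) on the post's shaft, on its axis 25 mm below the underside of the head; two thin black rings lie lower. Axes as post.
- hook_stand: Fixed forked hook on a dark stand, origin on the table under the hanging place. Two level prongs along its x, 24 mm apart inside, 11 mm wide; the shaft hangs between, the head rests on them. Open end towards its -x; prong tips, 29 to 36 mm from the hanging place, turn up 10 mm above the prongs. Pillar, no higher than the prongs, 75 mm towards +x. Base plate 130 x 110 mm.
- hang_point (a point): Point between the prongs at the height of their tops (165 mm above the table), within 4 mm of where the post's origin hangs; axes as hook_stand. Lift the post over 12 mm to pass the tips (then out along -x), or 115 mm to draw the whole shaft out upwards.
- base: Fixed stand for the post: round dark base plate (120 mm diameter, 14 mm thick) with an upright grey sleeve, 39 mm outer, 23 mm bore, open at its top 125 mm above the table, bore 109 mm deep: a post let go drops until its head meets the sleeve. A black collar, 52 mm diameter, rings the top, flush with it. Origin under the centre, z up.
- collar (a point): Centre of the sleeve's open top (125 mm above the table), axes as base. The orange ring belongs level with this point. A small dark stop tab sticks out from the collar just behind where the closed lever comes to lie.
- cam_lever (a joint): Angle of the orange cam lever about the sleeve's axis (rad): 0 open, 0.8 fully closed (hard stop), starts at 0 to 0.1. Grows counter-clockwise seen from above. Needs about 0.12 N m (3 N at the paddle), stays where left, no spring; it does not clamp the post here. At 0 the lever points along base's +x, at q it points q counter-clockwise of that.
- paddle (a point): Middle of the lever's upright orange plate, 44 mm off the sleeve's axis, 34 mm above its top; x outward. Plate 8 mm thick, 24 to 64 mm off the axis, to 70 mm above the sleeve. Gripping the head at the mark with the finger line 0.95 rad clockwise of the lever is clear of it; turning the wrist counter-clockwise about the post, a finger meets it some 0.5 rad from the lever and sweeps it shut.
- bottle: Bystander, loose: stainless steel bottle with flip lid, 72 mm diameter, 266 mm high, origin under its centre.
- cork_block: Bystander, loose: sky-blue cork block 60 x 140 x 225 mm leaning on the bottle; origin at the middle of the edge it stands on.
- diffuser: Bystander, loose: white ceramic diffuser with a press button on top, 112 mm diameter, about 120 mm high, origin under its centre.
- tray: Bystander, loose: bamboo tray 170 x 60 x 30 mm (long side along its x) with three wooden massage balls, origin under its centre.
- ball0_center (a point): Centre of a wooden massage ball, 42 mm diameter, in the tray.
- ball1_center (a point): Centre of the second wooden ball.
- ball2_center (a point): Centre of the third wooden ball.
- bowl: Bystander, loose: blue ceramic bowl, 110 mm across, 45 mm high, origin under its centre.
- oil: Bystander, loose: small amber oil bottle, 40 mm diameter, 90 mm high, origin under its centre.
Things that resemble listed ones, but are neither listed nor needed, are in the scene too. What is shaped like the post but green is not meant. What is shaped like the hook_stand but green is not meant.

How it is judged:
On the way, in this order (a step that is already met when the one before it is completed fails the run):
1. the post is lifted off the fork in the fingers (z of post in the frame of hang_point above 0.012 m and contact force between post and the fingers above 2 N), for 0.2 s.
2. the post is in the sleeve with the orange ring level with its top, held, the lever still open (z of mark in the frame of collar between -0.006 and 0.006 m and horizontal distance between mark and collar below 0.008 m and angle between post's own z axis and vertical below 0.12 rad and contact force between post and the fingers above 2 N and value of joint cam_lever below 0.25 rad), for 0.2 s.
3. the lever is closed with the post held at the mark (z of mark in the frame of collar between -0.006 and 0.006 m and horizontal distance between mark and collar below 0.008 m and angle between post's own z axis and vertical below 0.12 rad and contact force between post and the fingers above 2 N and value of joint cam_lever above 0.7 rad), for 0.2 s.
At the end, for the whole second after the job is handed in: The post stands in the sleeve, upright within 0.12 rad and on its axis within 8 mm, its orange ring within 6 mm of the height of the sleeve's top; the lever reads more than 0.7 rad; the fingers still grip the post with more than 2 N, and at that height nothing else can carry it; the post is at rest (all of step 3 and linear speed of post below 0.03 m/s); the arm keeps its last pose, push and grip.
It fails at once if the lever is swung (beyond 0.25 rad) while the post's ring is more than 10 mm from the sleeve's top (value of joint cam_lever above 0.25 rad and distance between mark and collar above 0.01 m).
It fails at once if the post is dropped or laid over (tilted beyond 0.8 rad) (angle between post's own z axis and vertical above 0.8 rad).
It fails at once if a bystander is shifted by more than 30 mm (distance of any of bottle, cork_block, diffuser, tray, bowl, oil from where it was at the start of the episode above 0.03 m or distance of any of ball0_center, ball1_center, ball2_center from where it was at the start of the episode above 0.04 m).
It also fails if it takes over 53 s, if anything falls off the work surface, if the arm or the gripper's body presses on something with over 40 N, if the wrist force passes 120 N, or if a joint passes its speed limit or range.

## Working session

There is one attempt and no reset: what is moved stays moved. The work goes in short steps, Python scripts to look and compute and a tool call to move; the robot and the scene stay as the last step left them, time stands still between calls to the robot, and variables do not carry over. Pictures are saved under pics/ and viewed, and the job is handed in when it is done.

Besides the shell and the picture viewer there is one more tool, called as name(argument=value, ...), one argument or row to a line, values as JSON. send_rows: Moves the arm, as the interface text tells. Its arguments: {"type":"object","properties":{"commands":{"type":"array","items":{"type":"array","items":{"type":"number"}}}},"required":["commands"]}

```bash
ls; mkdir -p pics; cat > h.py <<'E'
import numpy as np, cv2
from plant import sensors, viewer, workorder, nets
from scipy.spatial.transform import Rotation as R
def save(n,im): cv2.imwrite(f'pics/{n}.png', im[:,:,::-1])
E
python3 - <<'E'
from h import *
s=sensors.observe(); print(s)
for c in ['scene','top','wrist']:
    d=viewer.capture(c); save(c+'0',d['image'])
    print(c,{k:v for k,v in d.items() if k!='image'})
    for l in ['post','mark','hook_stand','base','collar','cam_lever','paddle','hang_point']:
        try:
            r=nets.landmark_of(l,c); print(l,[(np.round(x['pixel'],1),round(x['confidence'],2)) for x in r])
        except Exception as e: print(l,e)
print(sensors.observe()['t'])
E
```

```text
pics
{'t': 0.0, 'q': array([ 1.21757059e+00,  3.53631786e-01,  1.63413848e+00, -1.24923924e-05,
        1.15518057e+00, -2.40433114e-03]), 'joint_velocities': array([ 0.00176376,  0.00091862,  0.00044405,  0.0009836 , -0.00097378,
       -0.00092747]), 'joint_efforts': array([-1.63540513e-03, -5.93839359e+01, -3.34206390e+01,  6.99030957e-02,
        2.33559182e-02, -9.30755232e-05]), 'position': array([0.21463763, 0.58649037, 0.23287203]), 'orientation': array([ 1.74510027e-01,  9.84655163e-01, -6.69394125e-04, -1.14494650e-04]), 'force': array([-0.16481983,  0.09701671, -0.83395479]), 'ft_torque': array([-0.02191837, -0.07458964,  0.00981878]), 'gripper_width': 0.09171688824180069}
scene {'mtx': array([[482.54652802,   0.        , 320.58297428],
       [  0.        , 482.54652802, 194.67184117],
       [  0.        ,   0.        ,   1.        ]]), 'k1': -0.0010663219686954644, 'extrinsics': array([[ 0.46432001,  0.61170458, -0.64048765,  1.35180411],
       [ 0.88565332, -0.32478018,  0.33186749, -0.4758549 ],
       [-0.00501283, -0.72134273, -0.69256013,  0.99638171],
       [ 0.
[... 1977 characters left out ...]
80031, 196.0732859 ],
       [  0.        ,   0.        ,   1.        ]]), 'k1': -0.05015349542700131, 'T_tool_cam': array([[ 8.44324054e-04, -9.71633055e-01, -2.36492057e-01,
         6.68232834e-02],
       [ 9.99999642e-01,  8.07447476e-04,  2.52782670e-04,
        -6.53001022e-04],
       [-5.46570830e-05, -2.36492186e-01,  9.71633389e-01,
        -1.50885060e-01],
       [ 0.00000000e+00,  0.00000000e+00,  0.00000000e+00,
         1.00000000e+00]])}
post []
mark []
hook_stand []
base []
collar []
cam_lever it knows: ball0_center, ball1_center, ball2_center, base, bottle, bowl, collar, cork_block, diffuser, hang_point, hook_stand, mark, oil, paddle, post, tray
paddle []
hang_point []
1.2
```

View pics/scene0.png

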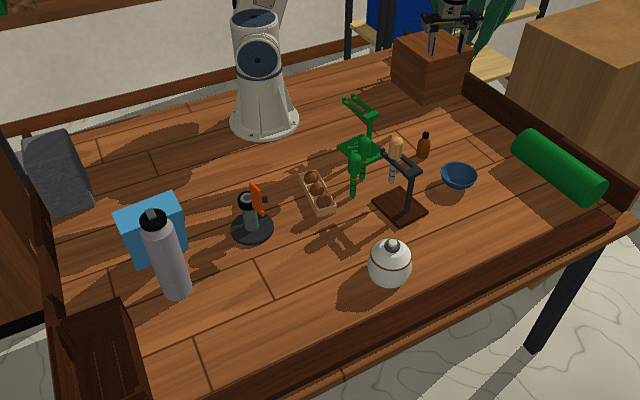

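View pics/top0.png

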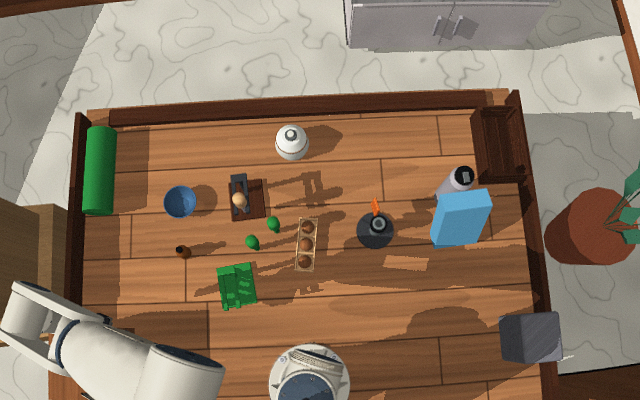

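View pics/wrist0.png

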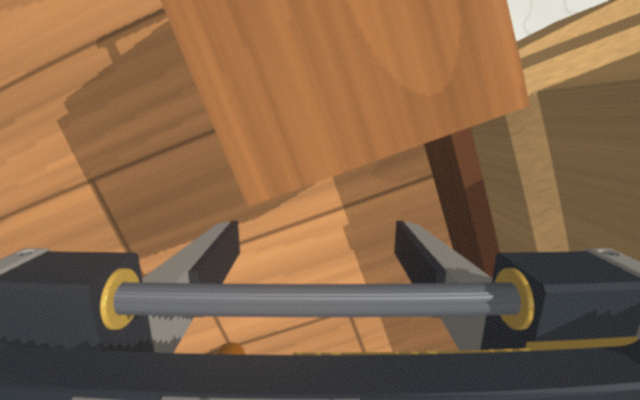

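The wooden post hangs at scene (396,150) / top (241,200). The sleeve is at top (378,224) with its lever pointing up in the image, roughly world +x. The green fork and posts are decoys. Next I triangulate.

```bash
cat >> h.py <<'E'
from scipy.optimize import least_squares
def proj(P,d,T=None):
    T=d['extrinsics'] if T is None else T
    c=np.linalg.inv(T)@np.append(P,1); u=c[:2]/c[2]; r2=u@u
    u=u*(1+d['k1']*r2); return (d['mtx']@np.append(u,1))[:2]
def ray(px,d,T=None):
    T=d['extrinsics'] if T is None else T
    v=np.linalg.inv(d['mtx'])@np.append(px,1); u0=v[:2]; u=u0.copy()
    for _ in range(20): u=u0/(1+d['k1']*(u@u))
    w=T[:3,:3]@np.append(u,1); return T[:3,3],w/np.linalg.norm(w)
def onz(px,d,z,T=None):
    o,w=ray(px,d,T); return o+w*(z-o[2])/w[2]
def tri(obs):
    f=lambda P: np.concatenate([proj(P,d,T)-np.array(px) for px,d,T in obs])
    s=least_squares(f,[.5,0,.15]); return s.x, np.abs(s.fun).max()
def wristT(s,d):
    T=np.eye(4);T[:3,:3]=R.from_quat(s['orientation']).as_matrix();T[:3,3]=s['position'];return T@d['T_tool_cam']
E
python3 - <<'E'
from h import *
a=viewer.capture('scene');b=viewer.capture('top')
for n,p,q in [('hang',(394.6,153.6),(241.5,201.1)),('mark',(392.5,160.4),(242.1,203.4)),('post',(395.6,152.4),(242.1,201)),
 ('g1',(352,176),(252,242)),('g2',(362.4,154.2),(250,244.6)),('g3',(352.5,173.8),(272,226)),('collar',(247.5,198.3),(378.1,222.8)),('base',(252.7,232.2),(377,225.1)),('paddle',(253.6,196.2),(374.6,208.7)),('hook',(389.3,202.4),(245.6,213.1))]:
    P,e=tri([(p,a,None),(q,b,None)]); print(n,P.round(3),e.round(1))
print('collar@.125',onz((247.5,198.3),a,.125),onz((378.1,222.8),b,.125))
print('post@.165',onz((395.6,152.4),a,.165),onz((241.8,201),b,.165))
for l in ['bottle','cork_block','diffuser','oil','tray','bowl']:
    for c,d in (('scene',a),('top',b)):
        r=nets.landmark_of(l,c)
        for x in r[:2]: print(l,c,x['pixel'].round() if hasattr(x['pixel'],'round') else x['pixel'],round(x['confidence'],2),onz(x['pixel'],d,0).round(3))
u=cv2.resize(a['image'][110:260,210:450],None,fx=3.3,fy=3.3,interpolation=cv2.INTER_CUBIC);save('sc',u)
u=cv2.resize(b['image'][150:320,200:420],None,fx=3.4,fy=3.4,interpolation=cv2.INTER_CUBIC);save('tc',u)
E
```

```text
hang [0.542 0.168 0.173] 0.7
mark [0.54  0.167 0.148] 0.0
post [0.542 0.168 0.177] 1.5
g1 [0.433 0.134 0.026] 7.5
g2 [0.423 0.15  0.094] 1.3
g3 [0.478 0.083 0.087] 1.1
collar [ 0.466 -0.231  0.122] 0.2
base [ 0.482 -0.238  0.009] 1.2
paddle [ 0.501 -0.223  0.156] 0.7
hook [ 0.544  0.176 -0.013] 1.2
collar@.125 [ 0.46918949 -0.23178715  0.125     ] [ 0.4652427  -0.23155536  0.125     ]
post@.165 [0.5313159  0.18119118 0.165     ] [0.54299114 0.16591902 0.165     ]
bottle scene [178.8, 289.0] 0.59 [ 0.565 -0.466  0.   ]
bottle top [445.6, 194.5] 0.84 [ 0.571 -0.477  0.   ]
bottle top [183.1, 203.2] 0.25 [0.587 0.384 0.   ]
cork_block top [451.4, 226.7] 0.93 [ 0.463 -0.484  0.   ]
cork_block top [376.9, 222.0] 0.55 [ 0.492 -0.243  0.   ]
diffuser scene [388.6, 275.7] 0.95 [0.774 0.016 0.   ]
diffuser top [289.2, 144.8] 0.9 [0.769 0.028 0.   ]
oil scene [416.2, 152.0] 0.51 [0.398 0.372 0.   ]
oil scene [395.5, 151.8] 0.43 [ 0.366  0.313 -0.   ]
oil top [187.5, 256.1] 0.52 [0.412 0.369 0.   ]
tray scene [318.1, 193.7] 0.95 [ 0.423 -0.003  0.   ]
bowl scene [457.5, 184.6] 0.94 [0.586 0.39  0.   ]
bowl top [287.3, 147.3] 0.65 [0.761 0.035 0.   ]
bowl top [182.3, 202.2] 0.59 [0.591 0.387 0.   ]
```

View pics/sc.png

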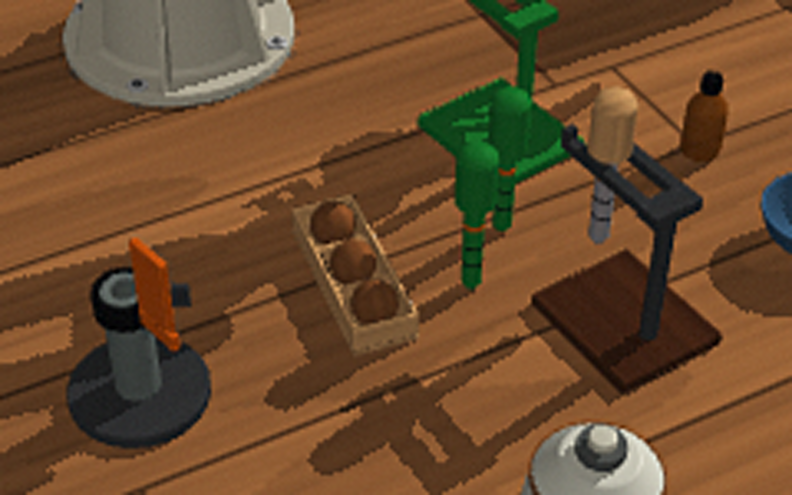

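View pics/tc.png

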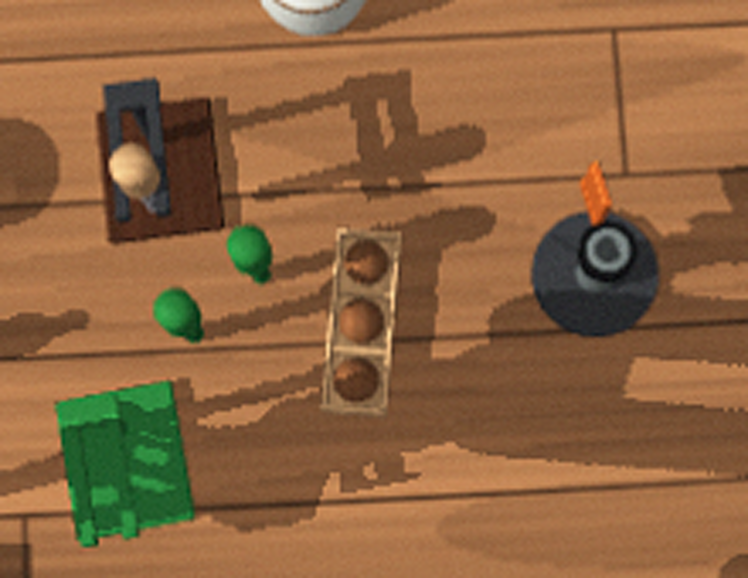

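send_rows(
  commands=[
    [0, 0, -0.68, 0, 0, -0.54, 91.9],
    [0, 0, -0.68, 0, 0, -0.54, 91.9],
    [0, 0, -0.68, 0, 0, -0.54, 91.9],
    [0, 0, -0.68, 0, 0, -0.54, 91.9],
    [0, 0, -0.68, 0, 0, -0.54, 91.9],
  ],
)

```text
t: 2.32
position: [0.2147, 0.5868, 0.3426]
orientation: [-0.004, 1.0, -0.0, -0.0]
force: [-0.3, 0.7, 0.5]
gripper_width: 0.0918
```

send_rows(
  commands=[
    [0, 0, 0, -0.54, -0.7, 0, 91.9],
    [0, 0, 0, -0.54, -0.7, 0, 91.9],
    [0, 0, 0, -0.54, -0.7, 0, 91.9],
    [0, 0, 0, -0.54, -0.7, 0, 91.9],
    [0, 0, 0, -0.54, -0.7, 0, 91.9],
  ],
)

```text
t: 2.73
position: [0.3242, 0.4462, 0.3417]
orientation: [-0.003, 1.0, 0.0, 0.0]
force: [1.3, 0.4, 0.8]
gripper_width: 0.0917
```

send_rows(
  commands=[
    [0, 0, 0, -0.54, -0.7, 0, 91.9],
    [0, 0, 0, -0.54, -0.7, 0, 91.9],
    [0, 0, 0, -0.54, -0.7, 0, 91.9],
    [0, 0, 0, -0.54, -0.7, 0, 91.9],
    [0, 0, 0, -0.54, -0.7, 0, 91.9],
  ],
)

```text
t: 3.15
position: [0.433, 0.3066, 0.3418]
orientation: [-0.003, 1.0, 0.0, 0.0]
force: [1.5, 1.3, 0.3]
gripper_width: 0.0919
```

send_rows(
  commands=[
    [0, 0, 0, -0.54, -0.7, 0, 91.9],
    [0, 0, 0, -0.54, -0.7, 0, 91.9],
    [0, 0, 0, -0.54, -0.7, 0, 91.9],
    [0, 0, 0, -0.54, -0.7, 0, 91.9],
    [0, 0, 0, -0.54, -0.7, 0, 91.9],
  ],
)

```text
t: 3.57
position: [0.5418, 0.167, 0.3418]
orientation: [-0.003, 1.0, 0.0, 0.0]
force: [-0.3, -0.1, 0.2]
gripper_width: 0.0917
```

```bash
python3 - <<'E'
from h import *
s=sensors.observe(); w=viewer.capture('wrist'); save('w1',w['image']); T=wristT(s,w)
print(s['t'],s['position'],s['orientation'],s['q'])
for l in ['post','mark','hook_stand','hang_point']:
    for x in nets.landmark_of(l,'wrist'): print(l,np.round(x['pixel'],1),round(x['confidence'],2),onz(x['pixel'],w,.165,T).round(4))
for x in nets.cut_out('post','wrist'): print(x['bbox'],x['confidence'])
E
```

```text
3.5667 [0.54182627 0.16704384 0.34178476] [-2.58816046e-03  9.99996627e-01  8.71109903e-05  1.99757266e-04] [ 2.96375752e-01  1.75948077e-01  1.62805052e+00  5.24921419e-05
  1.33716121e+00 -1.27960904e+00]
post [250.  126.2] 0.79 [0.4801 0.0969 0.165 ]
post [318.6 179.3] 0.78 [0.536  0.1688 0.165 ]
post [297.4  76.9] 0.7 [0.4311 0.1467 0.165 ]
post [445.3 187.4] 0.61 [0.544 0.308 0.165]
mark [321.8 177.3] 0.8 [0.5338 0.1723 0.165 ]
mark [297.2  82.6] 0.67 [0.4366 0.1465 0.165 ]
mark [253.2 123.3] 0.55 [0.4771 0.1004 0.165 ]
hook_stand [322.2 161.1] 0.73 [0.5162 0.1725 0.165 ]
hook_stand [196.2 123.8] 0.39 [0.4776 0.0403 0.165 ]
hang_point [320.9 183. ] 0.97 [0.54   0.1714 0.165 ]
[225.2, 109.7, 266.1, 143.8] 0.82
[279.5, 53.9, 313.8, 95.5] 0.73
```

View pics/w1.png

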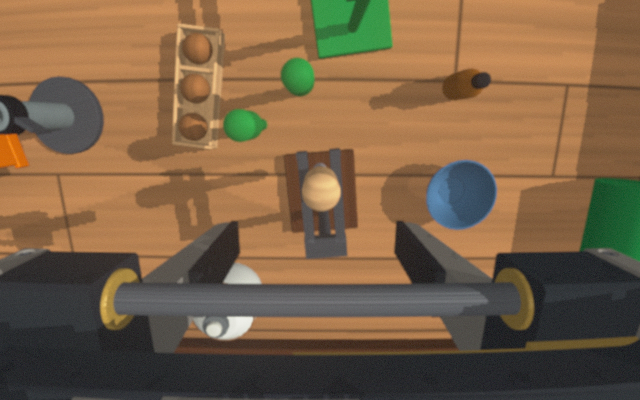

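The wrist picture shows the wooden head near (321,189), between the prongs, with the pillar toward the image bottom (+x). The green decoys are at (297,77) and (243,125). I'll fit the head model to its silhouette in all three cameras.

```bash
cat >> h.py <<'E'
def headmask(d,seed,lo=(14,40,110),hi=(24,150,255),win=30):
    hsv=cv2.cvtColor(d['image'],cv2.COLOR_RGB2HSV)
    m=cv2.inRange(hsv,np.array(lo),np.array(hi)); z=np.zeros_like(m)
    x,y=map(int,seed); z[max(0,y-win):y+win,x-win:x+win]=m[max(0,y-win):y+win,x-win:x+win]
    n,l,st,c=cv2.connectedComponentsWithStats(z)
    k=1+np.argmax(st[1:,4]); return st[k],(l==k)
a_=np.linspace(0,2*np.pi,48)
HEAD=np.array([[18*np.cos(a),18*np.sin(a),z] for a in a_ for z in (0,24,48)]+[[r*np.cos(a),r*np.sin(a),48+9*(1-(r/18)**2)] for a in a_ for r in (14,9,4,0)])/1000
def bbox_model(P,d,T):
    p=np.array([proj(P+h,d,T) for h in HEAD]); return np.r_[p.min(0),p.max(0)]
E
python3 - <<'E'
from h import *
s=sensors.observe(); w=viewer.capture('wrist'); T=wristT(s,w);a=viewer.capture('scene');b=viewer.capture('top')
O=[]
for n,d,t,seed in (('w',w,T,(321,189)),('s',a,None,(397,149)),('t',b,None,(240,200))):
    im=d['image']; print(n,cv2.cvtColor(im,cv2.COLOR_RGB2HSV)[seed[1]-14:seed[1]+22:4,seed[0]].tolist())
    st,m=headmask(d,seed); bb=np.array([st[0],st[1],st[0]+st[2]-1,st[1]+st[3]-1],float); print(bb,st[4])
    o=im.copy(); o[m]=[255,0,255]; x,y=seed; save('m_'+n,cv2.resize(o[y-30:y+30,x-30:x+30],None,fx=6,fy=6,interpolation=0))
    r=least_squares(lambda p: bbox_model(np.r_[p,.165],d,t)-bb,[.54,.17]); print(r.x.round(4),r.fun.round(1))
    O.append((d,t,bb))
r=least_squares(lambda p: np.concatenate([bbox_model(p,d,t)-bb for d,t,bb in O]),[.54,.17,.165],loss='soft_l1'); print(r.x.round(4),r.fun.round(1))
cv2.imwrite('pics/m.png',np.hstack([cv2.imread(f'pics/m_{k}.png') for k in 'wst'])[:, :800*2:2][::2] if 0 else cv2.resize(np.hstack([cv2.imread(f'pics/m_{k}.png') for k in 'wst']),(795,265)))
u=w['image'][100:290,180:460]; save('w1c',cv2.resize(u,None,fx=2.8,fy=2.8,interpolation=cv2.INTER_CUBIC))
E
```

```text
w [[16, 121, 177], [17, 115, 218], [17, 109, 229], [19, 105, 236], [17, 112, 225], [18, 110, 229], [18, 108, 229], [16, 114, 217], [17, 116, 202]]
[299. 167. 338. 212.] 1413
[0.5388 0.1708] [ 0.2 -0.1 -0.2  0. ]
s [[14, 169, 163], [16, 135, 187], [16, 143, 150], [15, 140, 120], [16, 144, 124], [15, 139, 128], [15, 127, 114], [102, 53, 48], [105, 39, 26]]
[389. 136. 403. 159.] 220
[0.5383 0.1744] [-0.7  0.2  0.7 -0.2]
t [[23, 26, 207], [18, 36, 198], [18, 28, 154], [23, 29, 141], [22, 29, 130], [21, 35, 123], [106, 61, 54], [16, 28, 119], [24, 26, 138]]
[211. 197. 223. 202.] 16
[0.5448 0.2342] [-1.7 -5.5  1.8  5.6]
[0.5386 0.1713 0.1666] [ 0.6 -0.   0.4  0.3 -1.5  0.1 -0.2 -0.3 20.1 -4.7 23.   6.4]
```

View pics/m.png

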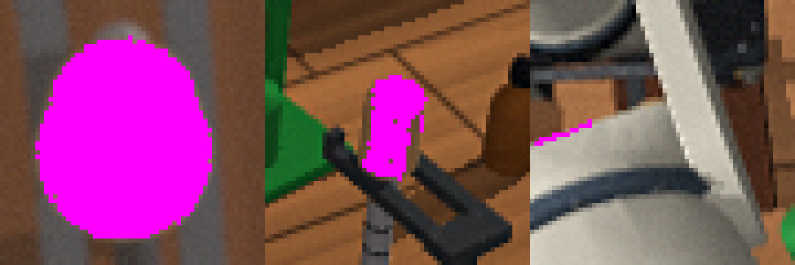

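View pics/w1c.png

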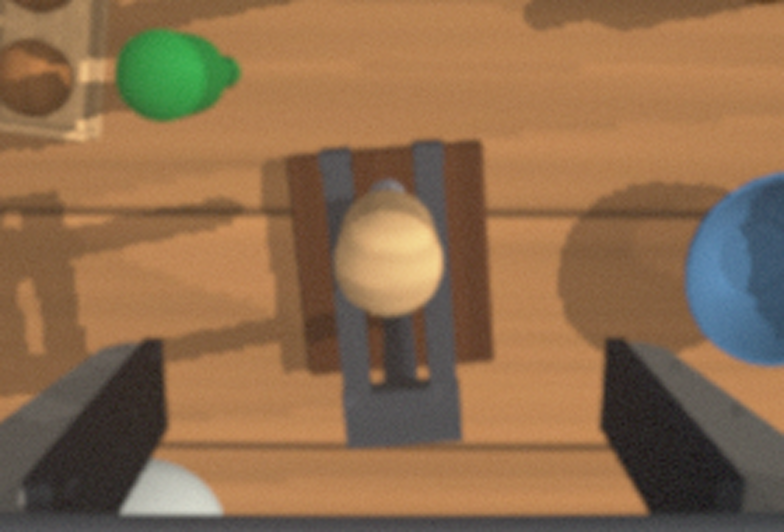

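send_rows(
  commands=[
    [0, 0, 0, 0.13, -0.66, 0, 91.9],
    [0, 0, 0, 0.13, -0.66, 0, 91.9],
    [0, 0, 0, 0.13, -0.66, 0, 91.9],
    [0, 0, 0, 0.13, -0.66, 0, 91.9],
    [0, 0, 0, 0.13, -0.66, 0, 91.9],
  ],
)

```text
t: 4.43
position: [0.515, 0.0364, 0.3418]
orientation: [-0.004, 1.0, 0.0, 0.0]
force: [0.4, 0.1, 1.1]
gripper_width: 0.0922
```

send_rows(
  commands=[
    [0, 0, 0, 0.13, -0.66, 0, 91.9],
    [0, 0, 0, 0.13, -0.66, 0, 91.9],
    [0, 0, 0, 0.13, -0.66, 0, 91.9],
    [0, 0, 0, 0.13, -0.66, 0, 91.9],
    [0, 0, 0, 0.13, -0.66, 0, 91.9],
  ],
)

```text
t: 4.85
position: [0.4899, -0.0959, 0.3419]
orientation: [-0.003, 1.0, -0.0, 0.0]
force: [1.4, 0.2, 0.5]
gripper_width: 0.0922
```

send_rows(
  commands=[
    [0, 0, 0, 0.13, -0.66, 0, 91.9],
    [0, 0, 0, 0.13, -0.66, 0, 91.9],
    [0, 0, 0, 0.13, -0.66, 0, 91.9],
    [0, 0, 0, 0.13, -0.66, 0, 91.9],
    [0, 0, 0, 0.13, -0.66, 0, 91.9],
  ],
)

```text
t: 5.27
position: [0.4648, -0.2281, 0.3418]
orientation: [-0.003, 1.0, -0.0, 0.0]
force: [0.5, -0.5, -0.2]
gripper_width: 0.0921
```

```bash
python3 - <<'E'
from h import *
s=sensors.observe(); w=viewer.capture('wrist'); save('w2',w['image']); T=wristT(s,w); np.savez('w2.npz',T=T,im=w['image'])
print(s['t'],s['position'],s['orientation'],s['q'])
for l,z in [('collar',.125),('paddle',.159),('base',0)]:
    for x in nets.landmark_of(l,'wrist'): print(l,np.round(x['pixel'],1),round(x['confidence'],2),onz(x['pixel'],w,z,T).round(4))
u=w['image'][100:290,180:460]; save('w2c',cv2.resize(u,None,fx=2.8,fy=2.8,interpolation=cv2.INTER_CUBIC))
E
```

```text
5.2667 [ 0.46484994 -0.22809838  0.34183182] [-3.33945648e-03  9.99994397e-01 -3.80807284e-05  2.29434794e-04] [-4.59160603e-01  9.27083042e-02  1.72476897e+00  1.40861103e-04
  1.32367074e+00 -2.03667028e+00]
collar [309.6 175.1] 0.62 [ 0.4614 -0.237   0.125 ]
collar [320.1 216.6] 0.4 [ 0.5138 -0.2237  0.125 ]
paddle [454.2 145.7] 0.32 [ 0.4218 -0.0795  0.159 ]
base [317.7 162.1] 0.56 [ 0.4618 -0.2268  0.    ]
```

View pics/w2.png

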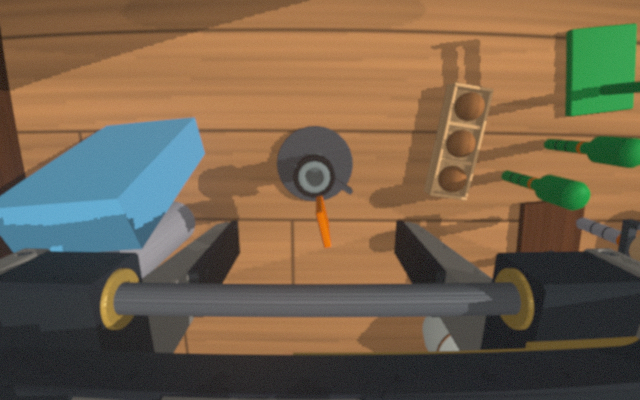

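View pics/w2c.png

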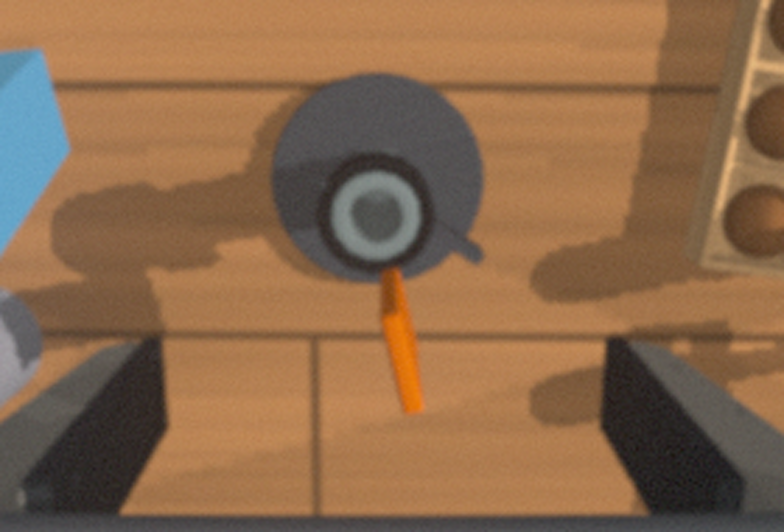

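The sleeve's top shows at about (314.6,176), with the orange plate pointing down-right from (319,197) to (327,247) and the stop tab at (349,190). I'll fit both.

```bash
python3 - <<'E'
from h import *
w=viewer.capture('wrist'); s=sensors.observe(); T=wristT(s,w); im=w['image']
hsv=cv2.cvtColor(im,cv2.COLOR_RGB2HSV)
# radial profile edge based fit: grey annulus mask
y0,x0=176,315
g=im[y0-14:y0+15,x0].tolist(); print(g)
v=hsv[...,2]; m=np.zeros(v.shape,np.uint8); win=(slice(y0-20,y0+21),slice(x0-22,x0+23)); 
m[win]=((v[win]>95)&(hsv[...,1][win]<80)).astype(np.uint8)
n,l,st,c=cv2.connectedComponentsWithStats(m); k=1+np.argmax(st[1:,4]); print(st[k],c[k])
cs,h=cv2.findContours((l==k).astype(np.uint8),cv2.RETR_CCOMP,cv2.CHAIN_APPROX_NONE)
for q in cs:
    if len(q)>12:
        e=cv2.fitEllipse(q); print('ell',np.round(e[0],2),np.round(e[1],1), onz(e[0],w,.125,T).round(4))
def ring(P,r): return np.array([proj(P+[r*np.cos(a),r*np.sin(a),0],w,T) for a in a_])
P=onz(cv2.fitEllipse(max(cs,key=len))[0],w,.125,T)
for r in (.0195,.0115,.026): p=ring(P,r); print(r,np.ptp(p,axis=0).round(1), p.mean(0).round(1))
# lever fit
om=cv2.inRange(hsv,np.array([3,150,120]),np.array([14,255,255])); z=np.zeros_like(om); z[190:255,300:345]=om[190:255,300:345]
def mask(th,P):
    u=np.array([np.cos(th),np.sin(th),0]); vv=np.array([-u[1],u[0],0]); S=4
    pts=np.array([proj(P+u*r+vv*t+[0,0,h],w,T) for r in (.024,.064) for t in (-.004,.004) for h in (-.002,.070)],np.float32)
    mm=np.zeros((400*S,640*S),np.uint8); cv2.fillConvexPoly(mm,np.round(cv2.convexHull(pts)*S+S/2-.5).astype(int),1)
    return cv2.resize(mm.astype(np.float32),(640,400),interpolation=cv2.INTER_AREA)
zz=(z>0).astype(np.float32); best=[]
for th in np.arange(-.1,.6,.02):
    mm=mask(th,P); best.append((np.abs(mm-zz).sum(),round(th,2)))
print(sorted(best)[:5], zz.sum())
tab=onz((349,190),w,.12,T); d=tab-P; print('P',P,'tab ang',np.arctan2(d[1],d[0]),np.hypot(d[0],d[1]))
o=im.copy()
for r in (.0195,.0115):
    for p in ring(P,r): o[int(round(p[1])),int(round(p[0]))]=[255,0,0]
th=sorted(best)[0][1]; mm=(mask(th,P)>.5).astype(np.uint8); e=mm-cv2.erode(mm,np.ones((3,3))); o[e>0]=[0,0,255]
save('w3c',cv2.resize(o[130:270,230:400],None,fx=4,fy=4,interpolation=0))
E
```

```text
[[125, 131, 128], [129, 138, 135], [133, 141, 138], [130, 136, 134], [124, 131, 128], [118, 125, 120], [101, 107, 103], [100, 103, 101], [100, 104, 103], [95, 99, 94], [88, 92, 88], [82, 83, 80], [83, 84, 79], [82, 81, 80], [80, 84, 80], [80, 78, 75], [84, 84, 82], [78, 78, 75], [84, 82, 80], [81, 81, 79], [79, 83, 79], [80, 82, 80], [81, 81, 76], [86, 89, 87], [105, 108, 109], [121, 128, 126], [128, 138, 135], [128, 136, 133], [128, 134, 132]]
[298 161  32  32 574] [312.97560976 176.24216028]
ell [313.16 176.5 ] [30.6 30.8] [ 0.4633 -0.2312  0.125 ]
ell [313.63 177.18] [16.2 19. ] [ 0.4641 -0.2307  0.125 ]
0.0195 [32.2 31.8] [313.2 176.7]
0.0115 [19.  18.7] [313.2 176.7]
0.026 [43.  42.4] [313.2 176.8]
[(np.float32(241.9375), np.float64(0.24)), (np.float32(250.3125), np.float64(0.26)), (np.float32(291.5), np.float64(0.22)), (np.float32(306.3125), np.float64(0.28)), (np.float32(361.1875), np.float64(0.2))] 417.0
P [ 0.46329797 -0.23123645  0.125     ] tab ang 1.194576984444132 0.047785882531009204
```

View pics/w3c.png

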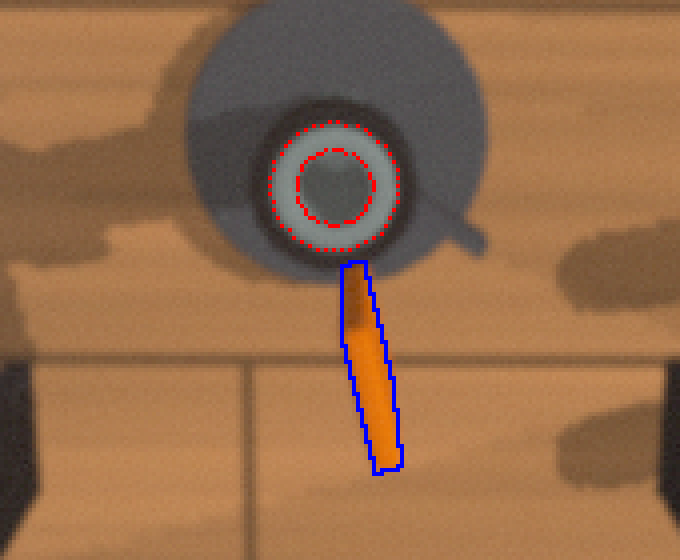

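send_rows(
  commands=[
    [0, 0, 0, -0.128, 0.664, 0, 91.9],
    [0, 0, 0, -0.128, 0.664, 0, 91.9],
    [0, 0, 0, -0.128, 0.664, 0, 91.9],
    [0, 0, 0, -0.128, 0.664, 0, 91.9],
    [0, 0, 0, -0.128, 0.664, 0, 91.9],
  ],
)

```text
t: 5.93
position: [0.49, -0.092, 0.3418]
orientation: [-0.003, 1.0, 0.0, 0.0]
force: [0.6, -0.3, 0.4]
gripper_width: 0.0918
```

send_rows(
  commands=[
    [0, 0, 0, -0.128, 0.664, 0, 91.9],
    [0, 0, 0, -0.128, 0.664, 0, 91.9],
    [0, 0, 0, -0.128, 0.664, 0, 91.9],
    [0, 0, 0, -0.128, 0.664, 0, 91.9],
    [0, 0, 0, -0.128, 0.664, 0, 91.9],
  ],
)

```text
t: 6.35
position: [0.5145, 0.0411, 0.3418]
orientation: [-0.004, 1.0, 0.0, 0.0]
force: [0.8, 1.1, 0.4]
gripper_width: 0.0919
```

send_rows(
  commands=[
    [0, 0, 0, -0.128, 0.664, 0, 91.9],
    [0, 0, 0, -0.128, 0.664, 0, 91.9],
    [0, 0, 0, -0.128, 0.664, 0, 91.9],
    [0, 0, 0, -0.128, 0.664, 0, 91.9],
    [0, 0, 0, -0.128, 0.664, 0, 91.9],
  ],
)

```text
t: 6.77
position: [0.539, 0.1741, 0.3418]
orientation: [-0.004, 1.0, 0.0, 0.0]
force: [0.4, -0.7, 0.5]
gripper_width: 0.0919
```

send_rows(
  commands=[
    [0, 0, 0, 0, 0, 0.3, 91.9],
    [0, 0, 0, 0, 0, 0.4, 91.9],
    [0, 0, 0, 0, 0, 0.4, 91.9],
    [0, 0, 0, 0, 0, 0.3, 91.9],
    [0, 0, 0, 0, 0, 0.1, 91.9],
  ],
)

```text
t: 7.18
position: [0.5382, 0.1713, 0.2794]
orientation: [-0.003, 1.0, -0.0, -0.001]
force: [-0.2, 0.3, -0.3]
gripper_width: 0.0922
```

```bash
python3 - <<'E'
from h import *
s=sensors.observe(); w=viewer.capture('wrist'); save('w4',w['image']); T=wristT(s,w)
print(s['t'],s['position'],s['orientation'],s['force'])
st,m=headmask(w,(321,210),win=50); bb=np.array([st[0],st[1],st[0]+st[2]-1,st[1]+st[3]-1],float); print(bb,st[4])
r=least_squares(lambda p: bbox_model(np.r_[p,.165],w,T)-bb,[.54,.17]); print(r.x.round(4),r.fun.round(1))
E
```

```text
7.1833 [0.53817681 0.17130052 0.27938121] [-3.19313014e-03  9.99993681e-01 -4.41017036e-04 -1.49900455e-03] [-0.21228126  0.26893935 -0.28371004]
[291. 181. 341. 240.] 2318
[0.5398 0.1705] [ 0.6  0.  -0.6 -0.1]
```

View pics/w4.png

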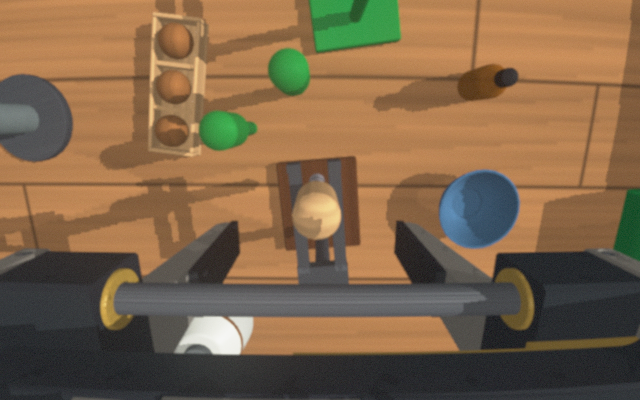

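send_rows(
  commands=[
    [0, 0, 0, -0.02, 0, 0.4, 91.9],
    [0, 0, 0, 0, 0, 0.5, 91.9],
    [0, 0, 0, 0, 0, 0.5, 91.9],
    [0, 0, 0, 0, 0, 0.5, 91.9],
    [0, 0, 0, 0, 0, 0.25, 91.9],
  ],
)

```text
t: 7.65
position: [0.5399, 0.1709, 0.1942]
orientation: [-0.003, 1.0, -0.0, -0.001]
force: [0.7, -0.5, -0.5]
gripper_width: 0.0922
```

send_rows(
  commands=[
    [0, 0, 0, 0, 0, 0, 60],
    [0, 0, 0, 0, 0, 0, 60],
    [0, 0, 0, 0, 0, 0, 60],
    [0, 0, 0, 0, 0, 0, 60],
    [0, 0, 0, 0, 0, 0, 60],
  ],
)

```text
t: 8.07
position: [0.5412, 0.1712, 0.1967]
orientation: [-0.003, 1.0, 0.0, 0.001]
force: [-0.2, 0.5, -0.1]
gripper_width: 0.0612
```

```bash
python3 - <<'E'
from h import *
s=sensors.observe(); w=viewer.capture('wrist'); save('w5',w['image']); T=wristT(s,w); 
print(s['t'],s['position'],s['orientation'],s['force'],s['gripper_width'])
st,m=headmask(w,(321,280),win=60); print(st)
E
```

```text
8.0667 [0.5412007  0.1712383  0.19674724] [-2.61977587e-03  9.99996142e-01  2.66992056e-04  8.83957767e-04] [-0.21628074  0.52585816 -0.1195241 ] 0.06119379257519844
[ 261  220   94   65 5033]
```

View pics/w5.png

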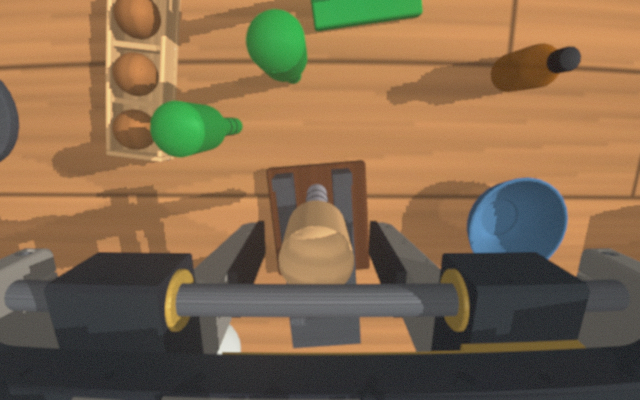

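send_rows(
  commands=[
    [0, 0, 0, 0.03, 0, 0.08, 30],
    [0, 0, 0, 0, 0, 0, 20],
    [0, 0, 0, 0, 0, 0, 20],
    [0, 0, 0, 0, 0, 0, 20],
    [0, 0, 0, 0, 0, 0, 20],
  ],
)

```text
t: 8.53
position: [0.5393, 0.171, 0.1923]
orientation: [-0.003, 1.0, -0.0, -0.0]
force: [0.1, -0.2, 0.2]
gripper_width: 0.0356
```

send_rows(
  commands=[
    [0, 0, 0, 0, 0, 0, 20],
    [0, 0, 0, 0, 0, 0, 20],
    [0, 0, 0, 0, 0, 0, 20],
    [0, 0, 0, 0, 0, 0, 20],
    [0, 0, 0, 0, 0, 0, 20],
  ],
)

```text
t: 8.95
position: [0.5393, 0.171, 0.1923]
orientation: [-0.003, 1.0, -0.0, -0.0]
force: [-0.4, 0.1, -0.6]
gripper_width: 0.0357
```

```bash
python3 - <<'E'
from h import *
s=sensors.observe(); w=viewer.capture('wrist'); save('w6',w['image']); a=viewer.capture('scene'); save('s6',cv2.resize(a['image'][110:230,320:480],None,fx=4,fy=4,interpolation=cv2.INTER_CUBIC))
s2=sensors.observe()
for s in (s,s2): print(s['t'],s['position'],s['orientation'],s['force'],s['gripper_width'])
E
```

```text
8.95 [0.53929189 0.17102718 0.19234538] [-2.65986839e-03  9.99996458e-01 -3.16302368e-05 -8.95650104e-05] [-0.37961299  0.05184945 -0.56642587] 0.03569399146891652
9.05 [0.53930083 0.17101649 0.19233319] [-2.63408760e-03  9.99996527e-01 -2.03757179e-05 -7.91744820e-05] [-1.19721979  0.49182414  0.1055636 ] 0.03535619606268103
```

View pics/w6.png

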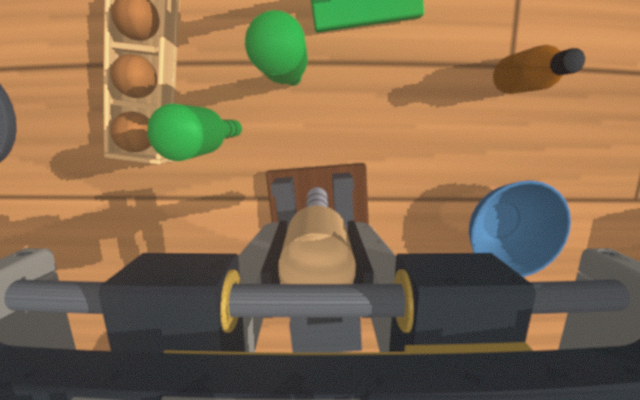

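View pics/s6.png

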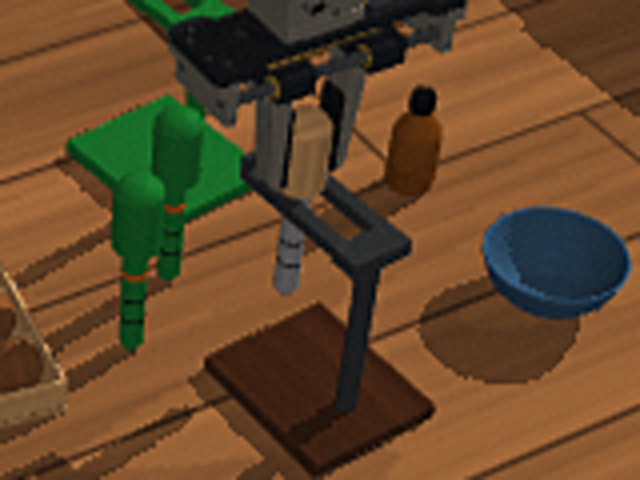

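send_rows(
  commands=[
    [0, 0, 0, 0, 0, -0.1, 20],
    [0, 0, 0, 0, 0, -0.2, 20],
    [0, 0, 0, 0, 0, -0.3, 20],
    [0, 0, 0, 0, 0, -0.4, 20],
    [0, 0, 0, 0, 0, -0.4, 20],
  ],
)

```text
t: 9.47
position: [0.5394, 0.171, 0.2499]
orientation: [-0.003, 1.0, 0.0, 0.0]
force: [0.6, -0.2, -2.3]
gripper_width: 0.0359
```

send_rows(
  commands=[
    [0, 0, 0, 0, 0, -0.5, 20],
    [0, 0, 0, 0, 0, -0.5, 20],
    [0, 0, 0, 0, 0, -0.5, 20],
    [0, 0, 0, 0, 0, -0.5, 20],
    [0, 0, 0, 0, 0, -0.3, 20],
  ],
)

```text
t: 9.88
position: [0.54, 0.1712, 0.3439]
orientation: [-0.003, 1.0, 0.001, 0.002]
force: [-0.2, 0.0, -1.9]
gripper_width: 0.0354
```

```bash
python3 - <<'E'
from h import *
s=sensors.observe(); a=viewer.capture('scene'); save('s7',cv2.resize(a['image'][50:200,320:480],None,fx=4,fy=4,interpolation=cv2.INTER_CUBIC))
print(s['t'],s['position'],s['orientation'],s['force'],s['gripper_width'])
E
```

```text
9.8833 [0.54000991 0.17124323 0.34394269] [-2.61674159e-03  9.99994920e-01  5.43344076e-04  1.73707070e-03] [-0.15704192  0.0083595  -1.8857551 ] 0.03544282710747875
```

View pics/s7.png

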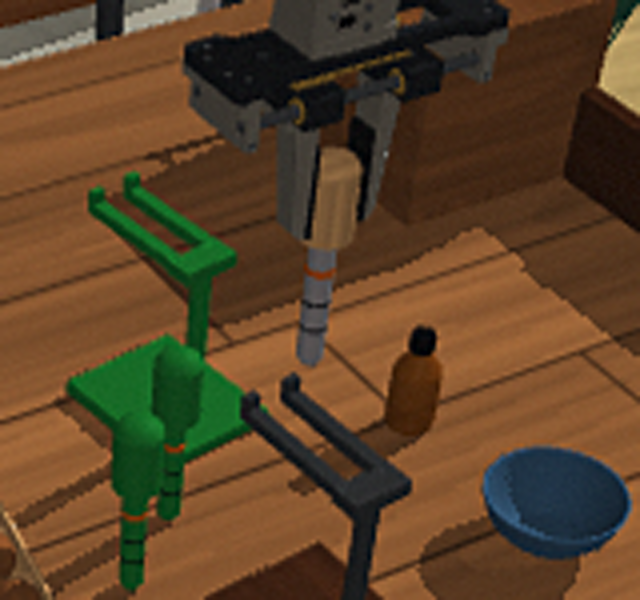

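The post is lifted clear of the fork, upright in the fingers, and the wrist carries about 2 N. Now I turn and carry it over.

send_rows(
  commands=[
    [0, 0, 0.4, 0, 0, 0, 20],
    [0, 0, 0.9, 0, 0, 0, 20],
    [0, 0, 0.9, 0, 0, 0, 20],
    [0, 0, 0.9, 0, 0, 0, 20],
    [0, 0, 0.9, 0, 0, 0, 20],
  ],
)

```text
t: 10.35
position: [0.5391, 0.1709, 0.3399]
orientation: [0.208, 0.978, -0.0, -0.0]
force: [-0.1, -0.2, -3.2]
gripper_width: 0.0354
```

send_rows(
  commands=[
    [0, 0, 0.9, 0, 0, 0, 20],
    [0, 0, 0.9, 0, 0, 0, 20],
    [0, 0, 0.9, 0, 0, 0, 20],
    [0, 0, 0.9, 0, 0, 0, 20],
    [0, 0, 0.9, 0, 0, 0, 20],
  ],
)

```text
t: 10.77
position: [0.5391, 0.171, 0.3399]
orientation: [0.43, 0.903, -0.0, -0.0]
force: [0.7, 0.1, -2.2]
gripper_width: 0.0356
```

send_rows(
  commands=[
    [0, 0, 0.9, 0, 0, 0, 20],
    [0, 0, 0.9, 0, 0, 0, 20],
    [0, 0, 0.9, 0, 0, 0, 20],
    [0, 0, 0.9, 0, 0, 0, 20],
    [0, 0, 0.9, 0, 0, 0, 20],
  ],
)

```text
t: 11.18
position: [0.5391, 0.1709, 0.3399]
orientation: [0.629, 0.777, -0.0, -0.0]
force: [-0.7, -0.8, -2.9]
gripper_width: 0.0357
```

send_rows(
  commands=[
    [0, 0, 0.9, 0, 0, 0, 20],
    [0, 0, 0.9, 0, 0, 0, 20],
    [0, 0, 0.9, 0, 0, 0, 20],
    [0, 0, 0.9, 0, 0, 0, 20],
    [0, 0, 0.9, 0, 0, 0, 20],
  ],
)

```text
t: 11.6
position: [0.5391, 0.171, 0.3399]
orientation: [0.793, 0.609, -0.0, -0.0]
force: [-0.2, 1.0, -2.0]
gripper_width: 0.0357
```

send_rows(
  commands=[
    [0, 0, 0.9, 0, 0, 0, 20],
    [0, 0, 0.9, 0, 0, 0, 20],
    [0, 0, 0.9, 0, 0, 0, 20],
    [0, 0, 0.9, 0, 0, 0, 20],
    [0, 0, 0.7, 0, 0, 0, 20],
  ],
)

```text
t: 12.02
position: [0.5391, 0.171, 0.3399]
orientation: [0.909, 0.416, -0.0, -0.0]
force: [-1.2, 0.5, -3.0]
gripper_width: 0.0358
```

```bash
cat >> h.py <<'E'
def go(P,s=None):
    s=s or sensors.observe(); M=R.from_quat(s['orientation']).as_matrix()
    print('t',s['t'],'pos',s['position'].round(4),'yang',round(np.arctan2(M[1,1],M[0,1]),3),'tilt',M[:,2].round(4),'F',s['force'].round(1),'M',s['ft_torque'].round(2),'w',round(s['gripper_width'],4),'q6',s['q'][5].round(2))
    print('units',(M.T@(np.array(P)-s['position'])/.04).round(3))
E
python3 - <<'E'
from h import *
go([.4636,-.2310,.340])
E
```

```text
t 12.0167 pos [0.5391 0.171  0.3399] yang -0.712 tilt [-7.e-04 -2.e-04 -1.e+00] F [-1.2  0.5 -3. ] M [0.01 0.16 0.01] w 0.0358 q6 1.02
units [-8.842e+00  5.135e+00  2.000e-03]
```

send_rows(
  commands=[
    [0, 0, 0, -0.3, 0.17, 0, 20],
    [0, 0, 0, -0.6, 0.35, 0, 20],
    [0, 0, 0, -0.6, 0.35, 0, 20],
    [0, 0, 0, -0.6, 0.35, 0, 20],
    [0, 0, 0, -0.6, 0.35, 0, 20],
  ],
)

```text
t: 12.43
position: [0.516, 0.0464, 0.3401]
orientation: [0.908, 0.42, -0.0, 0.0]
force: [0.3, 0.6, -2.4]
gripper_width: 0.0355
```

send_rows(
  commands=[
    [0, 0, 0, -0.6, 0.35, 0, 20],
    [0, 0, 0, -0.6, 0.35, 0, 20],
    [0, 0, 0, -0.6, 0.35, 0, 20],
    [0, 0, 0, -0.6, 0.35, 0, 20],
    [0, 0, 0, -0.6, 0.35, 0, 20],
  ],
)

```text
t: 12.85
position: [0.4911, -0.0903, 0.3402]
orientation: [0.908, 0.42, -0.0, 0.0]
force: [0.2, -0.1, -2.4]
gripper_width: 0.0354
```

send_rows(
  commands=[
    [0, 0, 0, -0.6, 0.35, 0, 20],
    [0, 0, 0, -0.6, 0.35, 0, 20],
    [0, 0, 0, -0.6, 0.35, 0, 20],
    [0, 0, 0, -0.5, 0.29, 0, 20],
    [0, 0, 0, -0.24, 0.12, 0, 20],
  ],
)

```text
t: 13.27
position: [0.4694, -0.2065, 0.3401]
orientation: [0.908, 0.419, -0.001, 0.0]
force: [-0.5, -0.1, -3.1]
gripper_width: 0.0356
```

send_rows(
  commands=[
    [0, 0, 0, 0, 0, 0, 20],
    [0, 0, 0, 0, 0, 0, 20],
    [0, 0, 0, 0, 0, 0, 20],
    [0, 0, 0, 0, 0, 0, 20],
    [0, 0, 0, 0, 0, 0, 20],
  ],
)

```text
t: 13.68
position: [0.4709, -0.2029, 0.3404]
orientation: [0.908, 0.419, 0.0, -0.0]
force: [-0.0, 0.3, -2.1]
gripper_width: 0.0357
```

```bash
python3 - <<'E'
from h import *
s=sensors.observe(); go([.4636,-.2310,.340],s)
w=viewer.capture('wrist'); a=viewer.capture('scene'); b=viewer.capture('top')
save('w8',w['image']); save('s8',cv2.resize(a['image'][120:260,200:320],None,fx=5,fy=4.2,interpolation=cv2.INTER_CUBIC)); save('t8',cv2.resize(b['image'][150:290,310:450],None,fx=4,fy=4,interpolation=cv2.INTER_CUBIC))
E
```

```text
t 13.6833 pos [ 0.4709 -0.2029  0.3404] yang -0.705 tilt [ 1.e-04  2.e-04 -1.e+00] F [-0.   0.3 -2.1] M [-0.07  0.18 -0.01] w 0.0357 q6 0.3
units [-0.654  0.317  0.01 ]
```

View pics/w8.png

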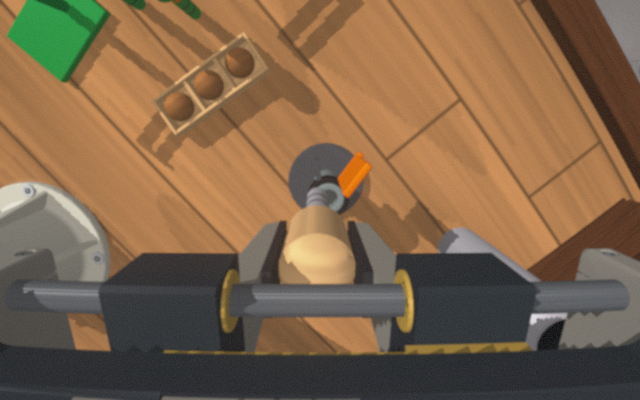

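View pics/s8.png

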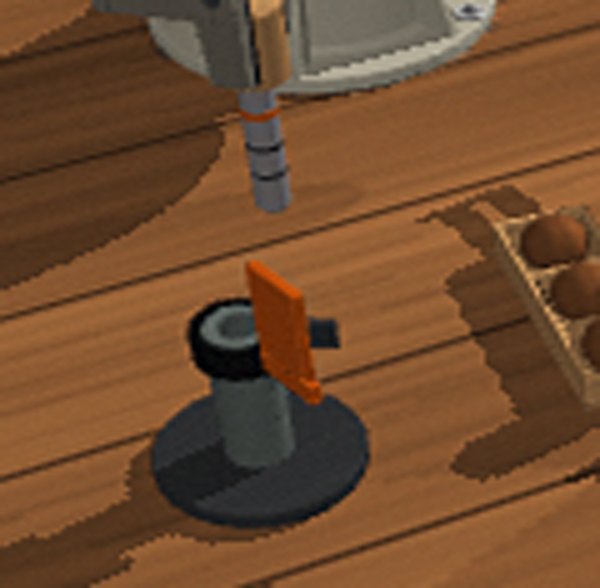

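View pics/t8.png

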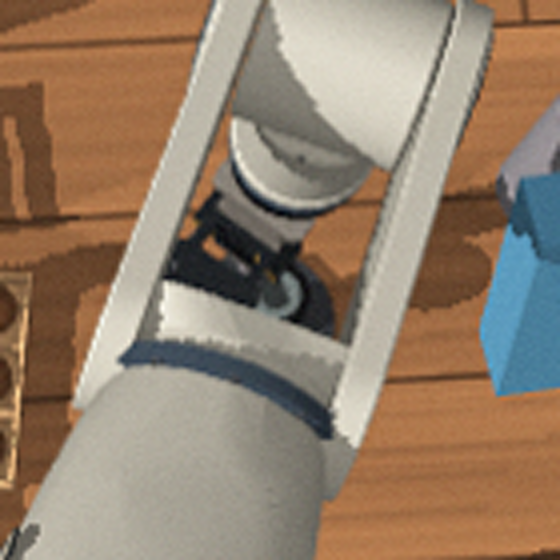

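send_rows(
  commands=[
    [0, 0, 0, -0.15, 0.08, 0, 20],
    [0, 0, 0, -0.3, 0.14, 0, 20],
    [0, 0, 0, -0.2, 0.1, 0, 20],
    [0, 0, 0, 0, 0, 0, 20],
    [0, 0, 0, 0, 0, 0, 20],
  ],
)

```text
t: 14.25
position: [0.4634, -0.2323, 0.3403]
orientation: [0.908, 0.418, -0.0, -0.0]
force: [0.9, -0.4, -2.3]
gripper_width: 0.0356
```

send_rows(
  commands=[
    [0, 0, 0, 0, 0, 0.3, 20],
    [0, 0, 0, 0, 0, 0.4, 20],
    [0, 0, 0, 0, 0, 0.3, 20],
    [0, 0, 0, 0, 0, 0.1, 20],
    [0, 0, 0, 0, 0, 0, 20],
  ],
)

```text
t: 14.67
position: [0.4629, -0.2312, 0.2948]
orientation: [0.908, 0.419, -0.001, -0.001]
force: [0.9, 0.4, -2.5]
gripper_width: 0.035
```

```bash
python3 - <<'E'
from h import *
s=sensors.observe(); go([.4636,-.2310,.1773],s)
w=viewer.capture('wrist'); a=viewer.capture('scene'); T=wristT(s,w)
o=s['position']-[0,0,.0273]
for d,n,t,(x0,x1,y0,y1) in ((a,'s9',None,(210,310,110,250)),(w,'w9',T,(240,400,130,270))):
    im=d['image'].copy(); S=4
    u=cv2.resize(im[y0:y1,x0:x1],None,fx=S,fy=S,interpolation=cv2.INTER_CUBIC)
    def dot(P,c):
        p=(proj(P,d,t)-[x0,y0]+.5)*S; cv2.circle(u,tuple(np.round(p).astype(int).tolist()),1,c,-1)
    for z in (-.025,-.1):
        for a1 in a_[::2]:
            r=.009 if z>-.05 else .005
            dot(o+[r*np.cos(a1),r*np.sin(a1),z],(255,0,255))
    for r in (.0115,.0195):
        for a1 in a_[::2]: dot(np.array([.4636+r*np.cos(a1),-.2310+r*np.sin(a1),.125]),(255,255,0))
    save(n,u)
E
```

```text
t 14.6667 pos [ 0.4629 -0.2312  0.2948] yang -0.707 tilt [-0.0023  0.0013 -1.    ] F [ 0.9  0.4 -2.5] M [-0.07  0.07 -0.04] w 0.035 q6 0.24
units [0.016 0.019 2.937]
```

View pics/s9.png

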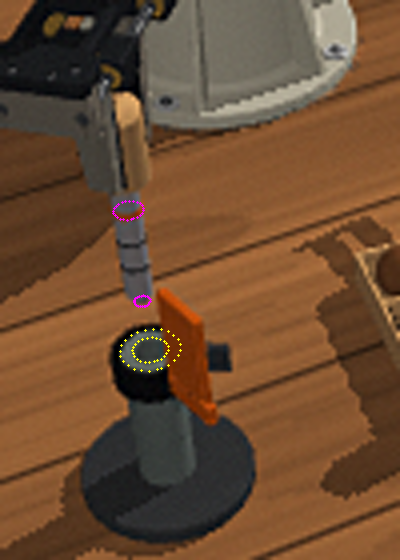

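View pics/w9.png

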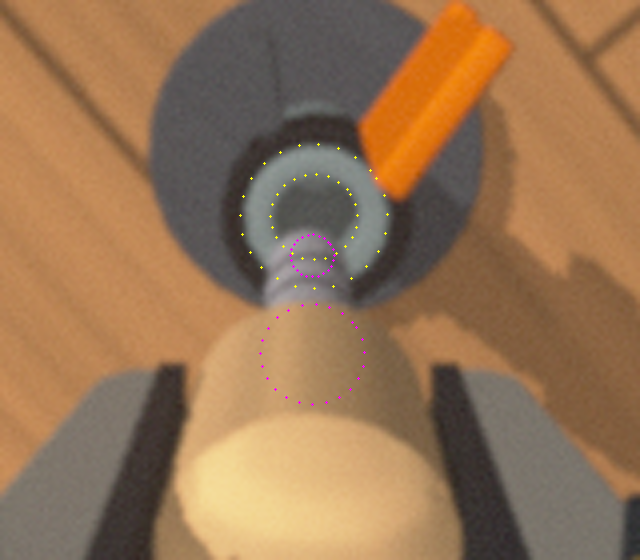

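send_rows(
  commands=[
    [0, 0, 0, 0, 0, 0.2, 20],
    [0, 0, 0, 0, 0, 0.3, 20],
    [0, 0, 0, 0, 0, 0.2, 20],
    [0, 0, 0, 0, 0, 0, 20],
    [0, 0, 0, 0, 0, 0, 20],
  ],
)

```text
t: 15.18
position: [0.4634, -0.2318, 0.2681]
orientation: [0.908, 0.419, -0.0, -0.0]
force: [0.4, -0.4, -2.7]
gripper_width: 0.0352
```

send_rows(
  commands=[
    [0, 0, 0, 0, 0, 0, 20],
    [0, 0, 0, 0, 0, 0, 20],
    [0, 0, 0, 0, 0, 0, 20],
    [0, 0, 0, 0, 0, 0, 20],
    [0, 0, 0, 0, 0, 0, 20],
  ],
)

```text
t: 15.6
position: [0.4637, -0.2319, 0.2686]
orientation: [0.908, 0.419, 0.0, 0.0]
force: [1.1, 0.0, -2.6]
gripper_width: 0.0355
```

```bash
python3 - <<'E'
from h import *
s=sensors.observe(); go([.4636,-.2310,.1773],s)
w=viewer.capture('wrist'); a=viewer.capture('scene'); 
save('w10',cv2.resize(w['image'][130:270,240:400],None,fx=4,fy=4,interpolation=cv2.INTER_CUBIC)); save('s10',cv2.resize(a['image'][110:250,210:310],None,fx=4,fy=4,interpolation=cv2.INTER_CUBIC))
go([.4636,-.2310,.1773])
E
```

```text
t 15.6 pos [ 0.4637 -0.2319  0.2686] yang -0.707 tilt [ 4.e-04 -2.e-04 -1.e+00] F [ 1.1  0.  -2.6] M [-0.06  0.1  -0.01] w 0.0355 q6 0.24
units [ 0.016 -0.017  2.284]
t 15.7 pos [ 0.4636 -0.2319  0.2685] yang -0.707 tilt [ 1.e-04 -1.e-04 -1.e+00] F [-0.5  0.2 -2.3] M [-0.03  0.07  0.01] w 0.0354 q6 0.24
units [ 0.016 -0.014  2.28 ]
```

View pics/s10.png

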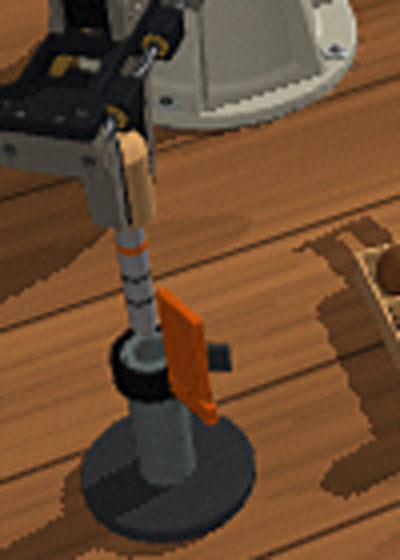

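View pics/w10.png

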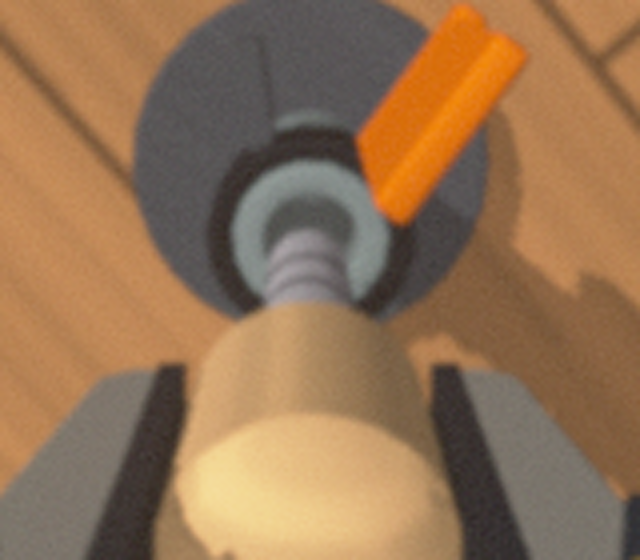

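send_rows(
  commands=[
    [0, 0, 0, 0.01, 0, 0.15, 20],
    [0, 0, 0, 0, 0, 0.2, 20],
    [0, 0, 0, 0, 0, 0.2, 20],
    [0, 0, 0, 0, 0, 0.2, 20],
    [0, 0, 0, 0, 0, 0.1, 20],
  ],
)

```text
t: 16.12
position: [0.4635, -0.2312, 0.2328]
orientation: [0.908, 0.419, -0.0, -0.001]
force: [0.9, -0.3, -1.2]
gripper_width: 0.0352
```

```bash
python3 - <<'E'
from h import *
s=sensors.observe(); go([.4636,-.2310,.1773],s)
w=viewer.capture('wrist'); a=viewer.capture('scene'); 
save('b11',np.hstack([cv2.resize(w['image'][130:270,260:380],None,fx=3.2,fy=4,interpolation=cv2.INTER_CUBIC),cv2.resize(a['image'][110:250,210:310],None,fx=4,fy=4,interpolation=cv2.INTER_CUBIC)]))
E
```

```text
t 16.1167 pos [ 0.4635 -0.2312  0.2328] yang -0.707 tilt [-1.e-03  8.e-04 -1.e+00] F [ 0.9 -0.3 -1.2] M [ 0.06 -0.13 -0.03] w 0.0352 q6 0.24
units [7.000e-03 1.000e-03 1.387e+00]
```

View pics/b11.png

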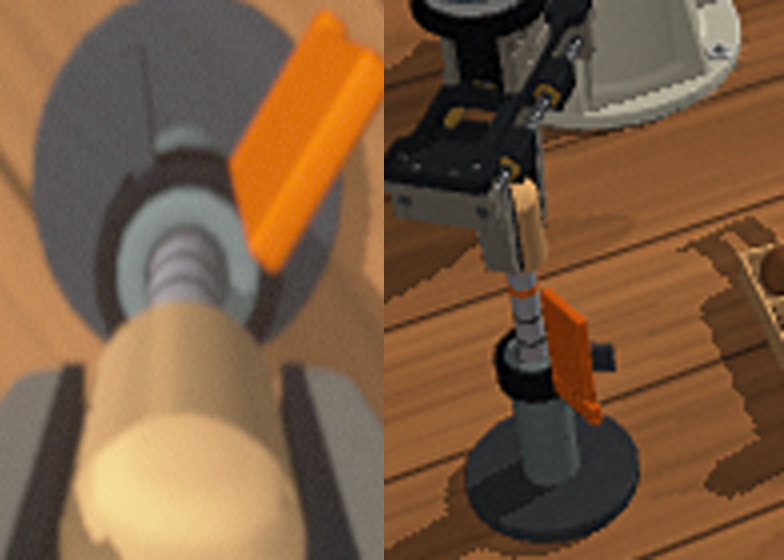

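The shaft is in the bore and centred, with low force. I continue down toward the mark.

send_rows(
  commands=[
    [0, 0, 0, 0.005, 0, 0.15, 20],
    [0, 0, 0, 0, 0, 0.25, 20],
    [0, 0, 0, 0, 0, 0.3, 20],
    [0, 0, 0, 0, 0, 0.3, 20],
    [0, 0, 0, 0, 0, 0.2, 20],
  ],
)

```text
t: 16.63
position: [0.4636, -0.2312, 0.1849]
orientation: [0.908, 0.419, -0.0, -0.0]
force: [-0.1, 0.1, -2.5]
gripper_width: 0.0357
```

send_rows(
  commands=[
    [0, 0, 0, 0, 0, 0.1, 20],
    [0, 0, 0, 0, 0, 0, 20],
    [0, 0, 0, 0, 0, 0, 20],
    [0, 0, 0, 0, 0, 0, 20],
    [0, 0, 0, 0, 0, 0, 20],
  ],
)

```text
t: 17.05
position: [0.4641, -0.2316, 0.1829]
orientation: [0.908, 0.419, 0.0, 0.0]
force: [0.7, 0.4, -2.9]
gripper_width: 0.0354
```

```bash
python3 - <<'E'
from h import *
s=sensors.observe(); go([.4636,-.2310,.1773],s)
w=viewer.capture('wrist'); a=viewer.capture('scene'); 
save('b12',np.hstack([cv2.resize(w['image'][130:270,260:380],None,fx=3.2,fy=4,interpolation=cv2.INTER_CUBIC),cv2.resize(a['image'][150:250,210:280],None,fx=5.6,fy=5.6,interpolation=cv2.INTER_CUBIC)]))
E
```

```text
t 17.05 pos [ 0.4641 -0.2316  0.1829] yang -0.707 tilt [ 5.e-04 -4.e-04 -1.e+00] F [ 0.7  0.4 -2.9] M [-0.03  0.1  -0.05] w 0.0354 q6 0.24
units [ 0.002 -0.019  0.14 ]
```

View pics/b12.png

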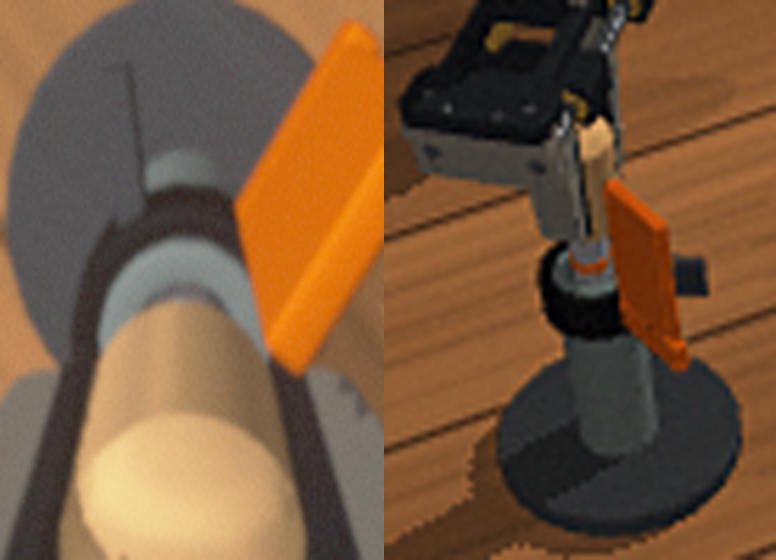

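send_rows(
  commands=[
    [0, 0, 0, 0, 0, 0.07, 20],
    [0, 0, 0, 0, 0, 0.06, 20],
    [0, 0, 0, 0, 0, 0, 20],
    [0, 0, 0, 0, 0, 0, 20],
    [0, 0, 0, 0, 0, 0, 20],
  ],
)

```text
t: 17.57
position: [0.4639, -0.2314, 0.1771]
orientation: [0.908, 0.419, -0.0, -0.0]
force: [0.2, 1.1, -2.0]
gripper_width: 0.0356
```

send_rows(
  commands=[
    [0, 0, 0, 0, 0, 0, 20],
    [0, 0, 0, 0, 0, 0, 20],
    [0, 0, 0, 0, 0, 0, 20],
    [0, 0, 0, 0, 0, 0, 20],
    [0, 0, 0, 0, 0, 0, 20],
  ],
)

```text
t: 17.98
position: [0.464, -0.2314, 0.1772]
orientation: [0.908, 0.419, 0.0, 0.0]
force: [0.3, -0.8, -2.9]
gripper_width: 0.0354
```

```bash
python3 - <<'E'
from h import *
s=sensors.observe(); go([.4636,-.2310,.1773],s)
w=viewer.capture('wrist'); a=viewer.capture('scene'); o=s['position']-[0,0,.0273]
u=cv2.resize(a['image'][150:230,210:280],None,fx=7,fy=7,interpolation=cv2.INTER_CUBIC); v=u.copy()
for zz,c in ((-.0225,(255,0,255)),(-.0275,(255,255,0))):
    for a1 in a_[::2]:
        p=(proj(o+[.009*np.cos(a1),.009*np.sin(a1),zz],a)-[210,150]+.5)*7; cv2.circle(v,tuple(np.round(p).astype(int).tolist()),1,c,-1)
save('b13',np.hstack([u,v])[:, :800*2] if 0 else cv2.resize(np.hstack([u,v]),(790,452)))
print(nets.landmark_of('mark','scene')[:3],nets.landmark_of('collar','scene')[:2]); print(proj(o-[0,0,.025],a),proj(np.array([.4636,-.231,.125]),a))
E
```

```text
t 17.9833 pos [ 0.464  -0.2314  0.1772] yang -0.707 tilt [ 0. -0. -1.] F [ 0.3 -0.8 -2.9] M [-0.04  0.06  0.01] w 0.0354 q6 0.24
units [ 0.002 -0.013 -0.002]
[{'pixel': [365.0, 159.9], 'confidence': 0.85}, {'pixel': [351.3, 175.9], 'confidence': 0.73}, {'pixel': [246.6, 196.6], 'confidence': 0.71}] [{'pixel': [245.8, 196.5], 'confidence': 0.55}]
[246.90353586 197.03160107] [246.99332957 196.87442565]
```

View pics/b13.png

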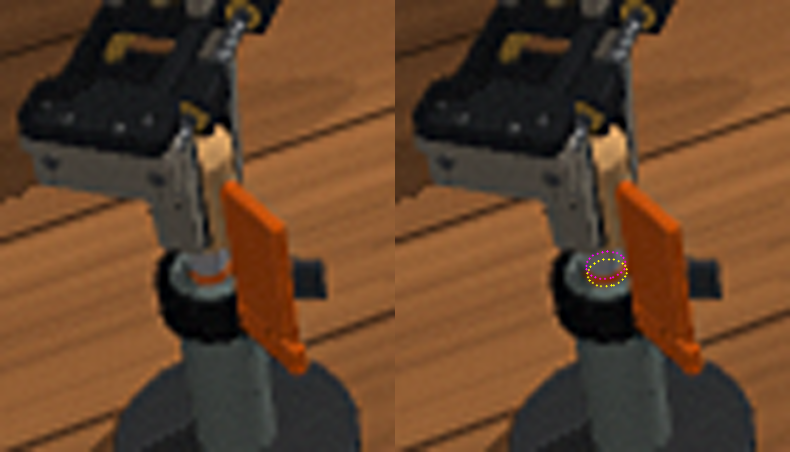

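The ring sits level with the sleeve's top: the networks put mark at (246.6,196.6) and collar at (245.8,196.5). The lever is still open. Now I sweep the lever counter-clockwise.

send_rows(
  commands=[
    [0, 0, -0.3, 0, 0, 0, 20],
    [0, 0, -0.5, 0, 0, 0, 20],
    [0, 0, -0.5, 0, 0, 0, 20],
    [0, 0, -0.5, 0, 0, 0, 20],
    [0, 0, -0.5, 0, 0, 0, 20],
  ],
)

```text
t: 18.6
position: [0.4639, -0.2314, 0.1772]
orientation: [0.851, 0.526, -0.0, -0.0]
force: [-0.4, -1.0, -2.0]
gripper_width: 0.0355
```

send_rows(
  commands=[
    [0, 0, -0.5, 0, 0, 0, 20],
    [0, 0, -0.5, 0, 0, 0, 20],
    [0, 0, -0.5, 0, 0, 0, 20],
    [0, 0, -0.5, 0, 0, 0, 20],
    [0, 0, -0.5, 0, 0, 0, 20],
  ],
)

```text
t: 19.02
position: [0.4643, -0.2323, 0.1773]
orientation: [0.775, 0.632, -0.0, 0.001]
force: [0.4, -5.2, -4.7]
gripper_width: 0.0352
```

```bash
cat > look.py <<'E'
import sys
from h import *
s=sensors.observe(); go([.4636,-.2310,.1773],s)
w=viewer.capture('wrist'); a=viewer.capture('scene')
u=cv2.resize(a['image'][150:240,210:290],None,fx=5,fy=5,interpolation=cv2.INTER_CUBIC)
v=cv2.resize(w['image'][100:370,200:440],(400,450))
save(sys.argv[1],np.hstack([v,u])[:, :800])
E
python3 look.py b14
```

```text
t 19.0167 pos [ 0.4643 -0.2323  0.1773] yang -0.201 tilt [ 8.0e-04 -1.8e-03 -1.0e+00] F [ 0.4 -5.2 -4.7] M [-0.87  0.04 -0.12] w 0.0352 q6 -0.26
units [ 0.029 -0.023 -0.   ]
```

View pics/b14.png

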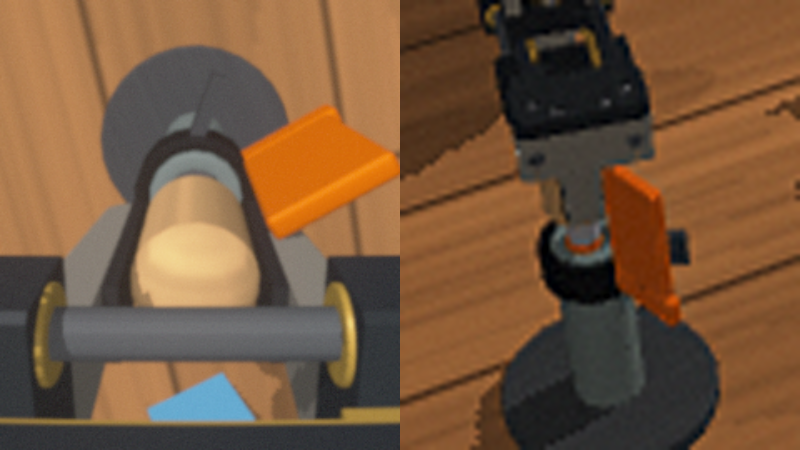

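send_rows(
  commands=[
    [0, 0, -0.5, 0, 0, 0, 20],
    [0, 0, -0.5, 0, 0, 0, 20],
    [0, 0, -0.5, 0, 0, 0, 20],
    [0, 0, -0.5, 0, 0, 0, 20],
    [0, 0, -0.5, 0, 0, 0, 20],
  ],
)

```text
t: 19.53
position: [0.4644, -0.2322, 0.1773]
orientation: [0.686, 0.728, -0.0, 0.001]
force: [1.4, -5.2, -4.5]
gripper_width: 0.0354
```

send_rows(
  commands=[
    [0, 0, -0.5, 0, 0, 0, 20],
    [0, 0, -0.5, 0, 0, 0, 20],
    [0, 0, -0.5, 0, 0, 0, 20],
    [0, 0, -0.5, 0, 0, 0, 20],
    [0, 0, -0.5, 0, 0, 0, 20],
  ],
)

```text
t: 19.95
position: [0.4645, -0.2323, 0.1773]
orientation: [0.585, 0.811, -0.0, 0.001]
force: [1.7, -4.8, -5.0]
gripper_width: 0.0357
```

```bash
python3 look.py b15
```

```text
t 19.95 pos [ 0.4645 -0.2323  0.1773] yang 0.321 tilt [ 0.0013 -0.0016 -1.    ] F [ 1.7 -4.8 -5. ] M [-0.97 -0.28 -0.18] w 0.0357 q6 -0.79
units [ 0.038 -0.012  0.001]
```

View pics/b15.png

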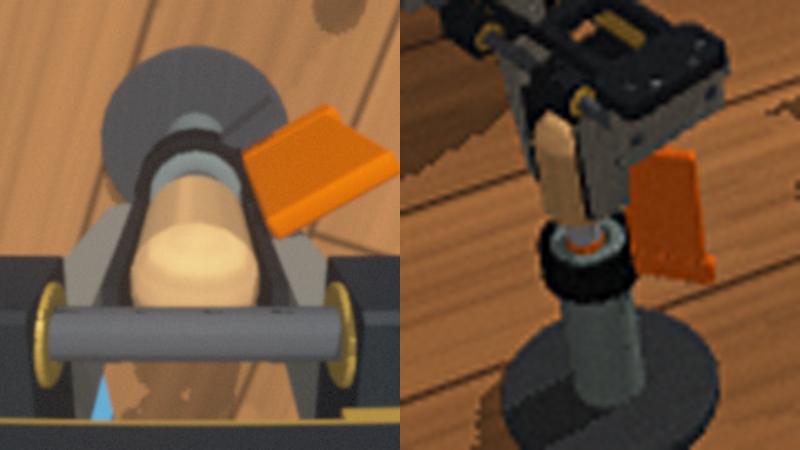

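send_rows(
  commands=[
    [0, 0, -0.3, 0, 0, 0, 20],
    [0, 0, -0.3, 0, 0, 0, 20],
    [0, 0, -0.3, 0, 0, 0, 20],
    [0, 0, -0.3, 0, 0, 0, 20],
    [0, 0, 0, 0, 0, 0, 20],
  ],
)

```text
t: 20.47
position: [0.4645, -0.2322, 0.1774]
orientation: [0.533, 0.846, -0.0, 0.001]
force: [2.6, -4.5, -3.9]
gripper_width: 0.0352
```

```bash
python3 look.py b16
```

```text
t 20.4667 pos [ 0.4645 -0.2322  0.1774] yang 0.446 tilt [ 0.0013 -0.0015 -1.    ] F [ 2.6 -4.5 -3.9] M [-0.88 -0.23 -0.12] w 0.0352 q6 -0.91
units [ 0.037 -0.009  0.001]
```

View pics/b16.png

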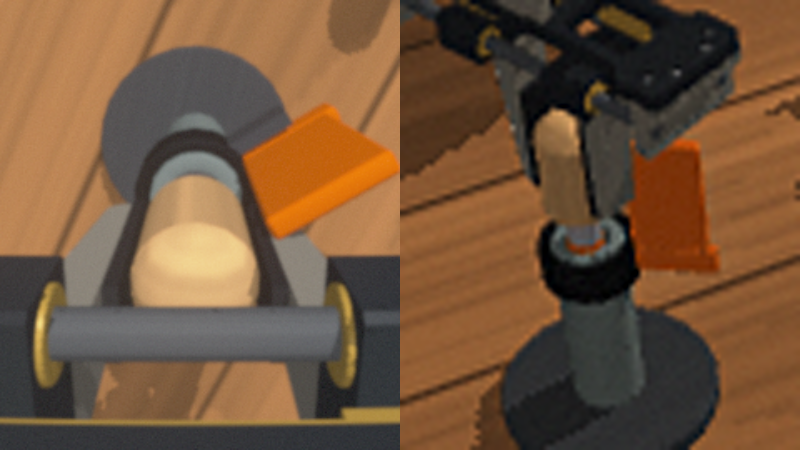

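send_rows(
  commands=[
    [0, 0, -0.2, 0, 0, 0, 20],
    [0, 0, -0.2, 0, 0, 0, 20],
    [0, 0, -0.15, 0, 0, 0, 20],
    [0, 0, 0, 0, 0, 0, 20],
    [0, 0, 0, 0, 0, 0, 20],
  ],
)

```text
t: 20.98
position: [0.4651, -0.2326, 0.1774]
orientation: [0.51, 0.86, -0.0, 0.002]
force: [4.3, -6.7, -6.5]
gripper_width: 0.0357
```

```bash
python3 look.py b17
```

```text
t 20.9833 pos [ 0.4651 -0.2326  0.1774] yang 0.501 tilt [ 0.0025 -0.0022 -1.    ] F [ 4.3 -6.7 -6.5] M [-1.14 -0.51 -0.25] w 0.0357 q6 -0.97
units [ 0.053 -0.014  0.003]
```

View pics/b17.png

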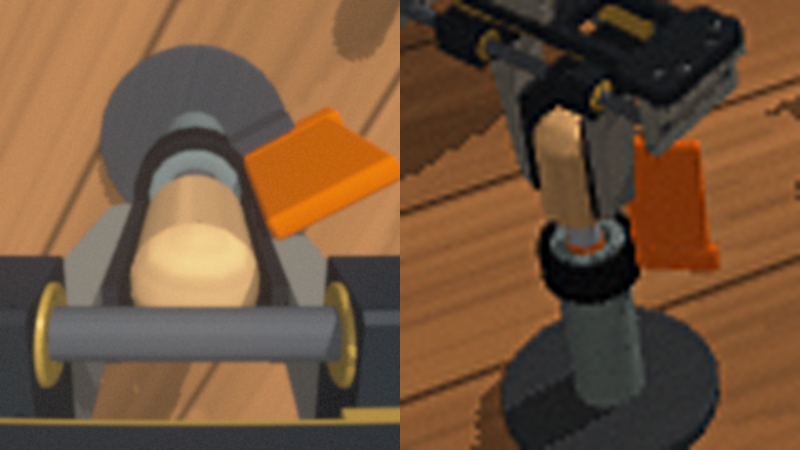

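Force and torque jumped (Mz −0.12 to −0.25), which suggests the hard stop. I'll press a little more to confirm.

send_rows(
  commands=[
    [0, 0, -0.15, 0, 0, 0, 20],
    [0, 0, -0.1, 0, 0, 0, 20],
    [0, 0, 0, 0, 0, 0, 20],
    [0, 0, 0, 0, 0, 0, 20],
    [0, 0, 0, 0, 0, 0, 20],
  ],
)

```text
t: 21.5
position: [0.4654, -0.2328, 0.1774]
orientation: [0.499, 0.867, -0.0, 0.002]
force: [4.9, -7.4, -8.3]
gripper_width: 0.0352
```

```bash
python3 look.py b18; python3 - <<'E'
from h import *
# lever angle from scene + wrist fit
s=sensors.observe(); w=viewer.capture('wrist'); a=viewer.capture('scene'); T=wristT(s,w); P=np.array([.4638,-.2310,.125])
for nm,d,t,box in (('w',w,T,(150,300,300,445)),('s',a,None,(165,215,240,290))):
    hsv=cv2.cvtColor(d['image'],cv2.COLOR_RGB2HSV); om=cv2.inRange(hsv,np.array([3,190,100]),np.array([14,255,255]))
    z=np.zeros((400,640),np.float32); z[box[0]:box[1],box[2]:box[3]]=om[box[0]:box[1],box[2]:box[3]]>0
    def mask(th):
        u=np.array([np.cos(th),np.sin(th),0]); v=np.array([-u[1],u[0],0])
        pts=np.array([proj(P+u*r+v*q+[0,0,h],d,t) for r in (.024,.064) for q in (-.004,.004) for h in (-.002,.070)],np.float32)
        m=np.zeros((1600,2560),np.uint8); cv2.fillConvexPoly(m,np.round(cv2.convexHull(pts)*4+1.5).astype(int),1)
        return cv2.resize(m.astype(np.float32),(640,400),interpolation=cv2.INTER_AREA)
    # visible pixels should be inside; count uncovered heavily
    sc=[]
    for th in np.arange(.6,1.3,.02):
        m=mask(th); sc.append((round(float((z*(1-m)).sum()*3+((1-z)*m).sum())),round(th,2)))
    print(nm,z.sum(),sorted(sc)[:5])
o=a['image']; print(s['position'])
E
```

```text
t 21.5 pos [ 0.4654 -0.2328  0.1774] yang 0.527 tilt [ 0.0031 -0.0026 -1.    ] F [ 4.9 -7.4 -8.3] M [-1.25 -0.59 -0.37] w 0.0352 q6 -0.99
units [ 0.063 -0.016  0.003]
w 3044.0 [(1735, np.float64(1.02)), (1873, np.float64(1.04)), (2019, np.float64(1.0)), (2083, np.float64(1.06)), (2244, np.float64(1.08))]
s 385.0 [(263, np.float64(0.94)), (270, np.float64(0.92)), (271, np.float64(0.88)), (272, np.float64(0.9)), (272, np.float64(0.96))]
[ 0.46540952 -0.2328196   0.17739486]
```

View pics/b18.png

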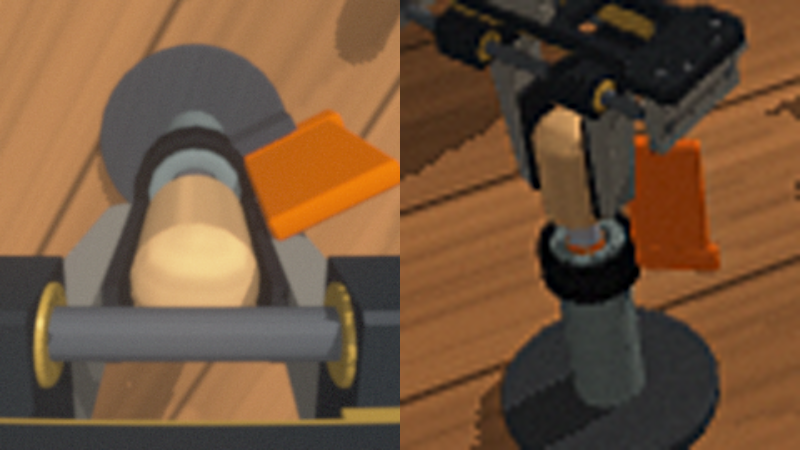

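The lever's outline no longer moves while the torque climbs, so it is against the stop. I'll back the finger off slightly (the lever stays where left), let it settle and check the ring.

send_rows(
  commands=[
    [0, 0, 0.2, 0, 0, 0, 20],
    [0, 0, 0.3, 0, 0, 0, 20],
    [0, 0, 0.2, 0, 0, 0, 20],
    [0, 0, 0, 0, 0, 0, 20],
    [0, 0, 0, 0, 0, 0, 20],
  ],
)

```text
t: 22.12
position: [0.4644, -0.232, 0.1774]
orientation: [0.529, 0.848, -0.0, 0.001]
force: [2.9, -5.3, -4.8]
gripper_width: 0.0353
```

send_rows(
  commands=[
    [0, 0, 0, 0, 0, 0, 20],
    [0, 0, 0, 0, 0, 0, 20],
    [0, 0, 0, 0, 0, 0, 20],
    [0, 0, 0, 0, 0, 0, 20],
    [0, 0, 0, 0, 0, 0, 20],
  ],
)

```text
t: 22.53
position: [0.4644, -0.232, 0.1773]
orientation: [0.529, 0.848, -0.0, 0.001]
force: [2.8, -6.1, -5.7]
gripper_width: 0.0355
```

```bash
python3 look.py b19; python3 - <<'E'
from h import *
s=sensors.observe(); a=viewer.capture('scene'); save('s19',a['image'])
print([ (x['pixel'],x['confidence']) for l in ('mark','collar') for x in nets.landmark_of(l,'scene')])
o=s['position']-[0,0,.0273]
u=cv2.resize(a['image'][150:230,210:280],None,fx=7,fy=7,interpolation=cv2.INTER_CUBIC); v=u.copy()
for zz,c in ((-.0225,(255,0,255)),(-.0275,(255,255,0))):
    for a1 in a_[::2]:
        p=(proj(o+[.009*np.cos(a1),.009*np.sin(a1),zz],a)-[210,150]+.5)*7; cv2.circle(v,tuple(np.round(p).astype(int).tolist()),1,c,-1)
save('b19b',cv2.resize(np.hstack([u,v]),(790,452)))
E
```

```text
t 22.5333 pos [ 0.4644 -0.232   0.1773] yang 0.455 tilt [ 0.0011 -0.0012 -1.    ] F [ 2.8 -6.1 -5.7] M [-0.98 -0.31 -0.14] w 0.0355 q6 -0.92
units [ 0.032 -0.008  0.001]
[([365.2, 159.5], 0.71), ([353.9, 177.3], 0.6), ([246.2, 196.2], 0.58), ([177.5, 292.2], 0.47), ([246.8, 196.9], 0.91)]
```

View pics/b19.png

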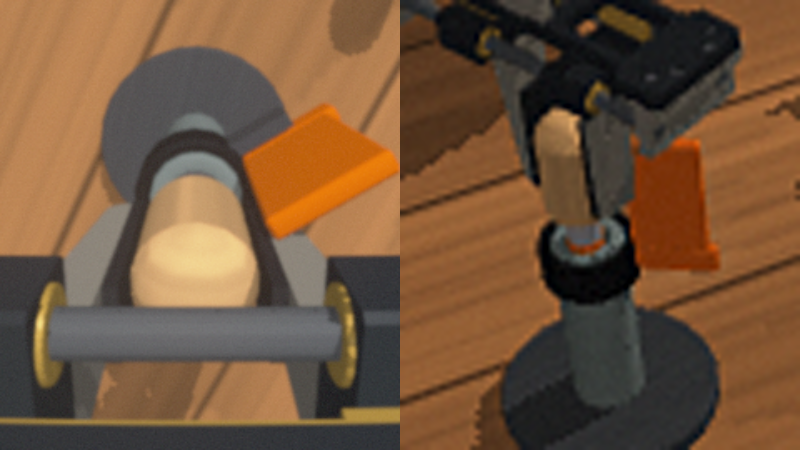

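View pics/b19b.png

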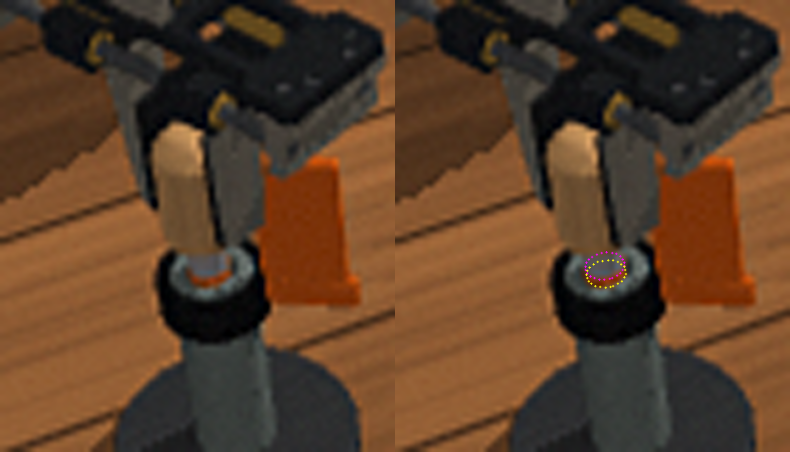

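View pics/s19.png

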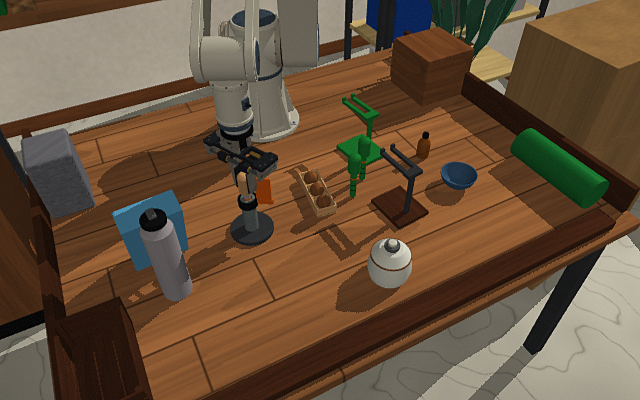

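```bash
python3 - <<'E'
from h import *
go([.4636,-.2310,.1773]); print(workorder.sign_off()); go([.4636,-.2310,.1773])
E
```

```text
t 22.7833 pos [ 0.4644 -0.2321  0.1773] yang 0.455 tilt [ 0.0011 -0.0013 -1.    ] F [ 1.7 -5.2 -5.5] M [-0.99 -0.28 -0.15] w 0.0354 q6 -0.92
units [ 0.033 -0.007  0.001]
the job is handed in; nothing more can be done
None
the job is handed in; nothing more can be done
```

I moved the post from the fork into the sleeve with its ring at the mark. I then swept the cam lever shut with a finger and handed the job in at about 22.8 s, still gripping the head. Signing off reported no verdict.

**Ring at the mark:** By tool height the ring is within about 1 mm of the sleeve's top. The networks put mark at (246.2, 196.2) and collar at (246.8, 196.9) in the scene picture, about 1–2 mm apart. The post is about 1.4 mm off the sleeve's axis and upright within 0.002 rad by the tool pose.

**Grip:** The finger opening is 35.4 mm on the 36 mm head. I did not measure the grip force between the fingers and the post directly.

**Lever:** When I pressed on, its picture stopped changing and the wrist torque rose from 0.12 to 0.37 N m, which is what the hard stop should do. I then backed the finger off about 4°, and it still rests against the plate with about 6 N sideways.

**Disagreement:** The lever angle fits differed: the wrist camera gave 1.02 rad and the scene camera a weak 0.94 rad, against about 0.245 rad at the start. That is 0.70–0.78 rad of travel, plus the unknown starting angle of 0 to 0.1 rad. I relied on the torque rise at the stop rather than on these fits.

**Other things on the shelf:** The last scene picture shows no visible change to them; I did not measure their positions again.

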